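Load a persimmon and index the peeling carousel

ROBOT

A 7-joint arm with a two-finger parallel gripper is mounted at the origin on the work surface. World frame = base frame: x ahead of the robot, y to its left, z up, the work surface at z = 0. Lengths are in m, angles in degrees, forces in N, time in s.
With the tool pointing down it reaches from about 0.425 to 0.875 m from the base axis. Payload 4.7 kg.
Tool frame: the origin (TCP) lies between the finger pads; the fingertips stand 14 mm ahead of it and the grasp point (between the pads) lies 5 mm behind it (env.tip_reach is the distance from the TCP to the fingertips, in m); z points along the fingers, y is the direction in which the jaws open and shut (so a half turn about z gives the same grasp; the last joint's range is limited). The gripper opens to 87 mm and grips with 3 to 60 N. Pads are 19 mm wide; open, the fingers measure 117 mm over their backs; the gripper's body (75 mm by 190 mm) begins 51 mm behind the grasp point.
Start: joints at [75.178, 18.392, -4.016, 83.108, 1.295, 78.541, -3.26], TCP at [0.175, -0.626, 0.211] pointing down, gripper open.
Joint ranges: [-163.93, 163.93], [-17.29, 119.83], [-79.2, 71.16], [3.27, 140.29], [-89.18, 269.18], [5.43, 117.66], [-154.24, 154.24]. Speed limits (degrees/s): [147.25, 147.25, 180, 180, 180, 180, 180].

INTERFACE

Orientations are given as [roll, pitch, yaw] about the fixed x, y, z axes, in that order (R = Rz(yaw) Ry(pitch) Rx(roll)).
In Python, from cell import env gives the robot as it stands. The module is installed in compiled form; this text tells all that it offers.
- The arm moves only by the shell command python3 -m pendant 'ROWS' [FORCE]. ROWS is JSON, a list of rows, each an object of numbers: "rx", "ry", "rz": the turn, a rotation vector about the tool's x, y, z in degrees; "tx", "ty", "tz": the shift along the tool's x, y, z in mm; "jaw": the finger opening in mm, from 0 to 87. In form: [{"rx": .., "ry": .., "rz": .., "tx": .., "ty": .., "tz": .., "jaw": ..}, ...]. A call has 1 to 20 rows; each row shifts and turns the commanded pose from where the row before left it, along the tool's axes as they then stand; what a row does not reach is not made up. A row lasts 1/12 s, in which the tool goes at most 41.7 mm and 7.16 degrees, less where a joint would pass 70% of its speed; a pose out of reach is approached as far as the arm can. A call with a gripper value outside its range is refused whole. The fingers move at their own pace and stop on an object; FORCE is the grip in N (left out, the last holds). Time passes only in rows, so rows that do not move let the fingers close. It gives the time, the measured TCP pose, the force and the opening at its end, in the units of the state.
- env.get_obs(): the state, without advancing time (a new reading comes with each control period).
- env.read_camera(name): name is "scene" or "top" or "wrist"; returns a dict with "img" (420x560x3 uint8, red, green, blue), "range_z" (420x560 float32, m along the optical axis (not along the pixel's ray), 0 where there is no reading), "vertical_fov" (degrees; the focal length in pixels is half the picture's height over the tangent of half this angle, whatever the lens; pixels are square), "cx", "cy" (the principal point, pixels), "world_to_cam" (4x4, takes a point from world to camera coordinates). Camera axes: x right, y up, looking along -z (the intrinsics and any distortion apply to the point x, -y, -z); pixel columns grow to the right and rows downward; lengths in m; the calibration is good to about 2 mm. A picture is of the moment at which its call begins.
- env.sign_off(): hands the job in, once; it reports no verdict.
The state is a dict: "time_s": time; "qpos": joint angles; "joint_velocities": joint speeds; "effort": joint torques, N m; "tool_pos": TCP position; "tool_rot": TCP orientation; "force": force on the tool from outside, world axes, zero at the start; "wrist_torque": the same for the moment, N m; "grip_width": finger opening in m.
Only numpy, scipy, OpenCV 4.12 (cv2) and the standard library are available. Lean on these libraries where they do the work, as an engineer would, in place of code of your own. Each camera call takes 0.05 s, during which the arm holds its last target.

TASK

Take the persimmon off the white saucer and set it gently and upright into the empty blue cup of the peeling carousel. Then push the yellow-capped post to turn the carousel counterclockwise (seen from above) until its detent drops in, and lean on the post with about 13 N for a second to prove that the table is firmly home on its stop, never pushing on the carousel with more than 25 N. Let go and back off, with the fruit still in its cup, the detent in and the other things on the bench left alone.

Things in the scene. Friction and masses are not known exactly. Their poses are not given: they have to be found in the camera images.
- persimmon_c (a point): Centre of the loose orange persimmon standing on the round white saucer (saucer top 12 mm above the bench, 100 mm across). Squat fruit, 62 mm across at its widest, 52 mm high plus a 6 mm stalk, flat foot 36 mm across, calyx up, 120 g; point is 26 mm above its underside. z up when upright.
- persimmon: The same fruit; origin at the centre of its underside.
- cup (a point): Centre of the inner floor of the empty blue cup on the carousel plate, 66 mm above the bench. The cup is a shallow round seat 64 mm across inside, walls 4 mm, rim 8 mm above this point (74 mm above the bench). It turns with the plate. The other two cups are grey and hold fruit that is fixed in them (tops 118 mm above the bench).
- post_mid (a point): Point on the axis of the upright steel push post with a yellow cap, 18 mm in diameter, standing 60 mm tall on the carousel plate, 125 mm from the axle, 60 degrees behind (clockwise of) the empty cup. Point is 30 mm above the plate's top, 92 mm above the bench. The nearest fruits are 110 mm from it.
- post: The push post (its steel sleeve spins freely on its own axis) as a body; origin at the centre of its foot on the plate.
- axle (a point): Point on the carousel's vertical axle at the upper face of its 290 mm aluminium plate, 62 mm above the bench. The plate turns counterclockwise seen from above (its near side moves to the robot's right).
- carousel: The turning plate with cups; origin on the axle, 50 mm above the bench; x axis points to the post. Pushed at the post: about 2 N, then a hump of 5 to 8 N, then it snaps on about 0.1 to 0.15 rad, away from the pusher, as the detent drops in; beyond it the post meets a firm stop (about 4 N per mm). This lies 0.3 to 0.9 rad on from the start, set differently each time and unmarked: feel for it.
- telltale (a joint): Tell-tale pin, 16 mm, red with a green top, in the middle of the carousel's hub (hub top 76 mm above the bench): 0 m = down, detent dropped in; about 0.009 m (red shaft showing) = detent riding out (also if pushing stops before the snap). It follows the detent and is not touched.
- peel_bowl: Steel bowl 120 mm across, 55 mm high; bystander.
- ripe_one: Loose peeled persimmon on the bench, 62 mm across; bystander.
- brush: Brush lying on the bench; bystander.
- spanner: Spanner lying on the bench; bystander.
- oil_jar: Amber jar 60 mm across, 100 mm high; bystander.
- mug: White mug 76 mm across, 85 mm high; bystander.
Things that resemble listed ones, but are neither listed nor needed, are in the scene too. Leave any black or grey look-alike of the persimmon alone.

How it is judged (in metres and radians):
On the way, in this order (a step that is already met when the one before it is completed fails the run):
1. the persimmon sits upright in the blue cup, let go, with the detent still out (horizontal distance between persimmon_c and cup below 0.01 m and z of persimmon_c in the frame of cup between 0.02 and 0.031 m and contact force between the fingers and persimmon below 0.05 N and angle between persimmon's own z axis and vertical below 0.25 rad and value of joint telltale above 0.005 m), for 0.2 s.
2. the detent is in and the gripper leans on the post with more than 8 N (value of joint telltale below 0.003 m and contact force between post and anything else above 8 N), for 0.4 s.
At the end, for the whole second after the job is handed in: The persimmon sits in the blue cup (within 10 mm of its centre, on the floor of the cup, tilted less than 0.25 rad), the tell-tale is down (below 3 mm), the carousel and fruit are at rest and nothing is held or touched (horizontal distance between persimmon_c and cup below 0.01 m and z of persimmon_c in the frame of cup between 0.02 and 0.031 m and contact force between the fingers and persimmon below 0.05 N and value of joint telltale below 0.003 m and angle between persimmon's own z axis and vertical below 0.25 rad and angular speed of carousel below 0.05 rad/s and linear speed of persimmon below 0.02 m/s and contact force between the fingers and carousel below 0.05 N).
It fails at once if the post is pushed with more than 25 N (contact force between post and anything else above 25 N).
It fails at once if the gripper bears on the carousel with more than 25 N (contact force between any of the fingers, the arm and carousel above 25 N).
It fails at once if the persimmon is pressed or dropped into the cup with more than 40 N (contact force between persimmon and carousel above 40 N).
It fails at once if another thing on the bench is moved by more than 25 mm (distance of any of peel_bowl, ripe_one, brush, spanner, oil_jar, mug from where it was at the start of the episode above 0.025 m).
It also fails if it takes over 72 s, if anything falls off the work surface, if the arm or the gripper's body presses on something with over 40 N, if the wrist force passes 120 N, or if a joint passes its speed limit or range.

## Working session

There is one attempt and no reset: what is moved stays moved. The work goes in short steps, Python scripts to look and compute and a shell command to move; the robot and the scene stay as the last step left them, time stands still between calls to the robot, and variables do not carry over. Pictures are saved under pics/ and viewed, and the job is handed in when it is done.

```bash
mkdir -p pics; ls; python3 - <<'E'
from cell import env
import cv2
o=env.get_obs(); print({k:o[k] for k in('time_s','tool_pos','tool_rot','force','grip_width')}, env.tip_reach)
for n in("scene","top"):
    r=env.read_camera(n); print(n,{k:r[k] for k in r if k not in('img','range_z')})
    cv2.imwrite(f"pics/{n}0.png",r['img'][:,:,::-1])
E
```

```text
pics
{'time_s': 0.0, 'tool_pos': array([ 0.17490773, -0.62543801,  0.20953379]), 'tool_rot': array([-1.79889780e+02,  5.87857513e-03,  1.56296072e+01]), 'force': array([-0.09330428, -0.51041868,  0.62861825]), 'grip_width': 0.0869277465368959} 0.014
scene {'vertical_fov': 52.41219948256123, 'cx': 278.53403798411557, 'cy': 213.70651975434322, 'world_to_cam': array([[ 0.80831049,  0.58874054,  0.00432859, -0.37939984],
       [-0.4777527 ,  0.65159782,  0.58921358,  0.17592787],
       [ 0.34407342, -0.47833551,  0.80796573, -1.37183816],
       [ 0.        ,  0.        ,  0.        ,  1.        ]])}
top {'vertical_fov': 45.95897557676269, 'cx': 279.70047554534244, 'cy': 204.96180891453292, 'world_to_cam': array([[ 0.01560086, -0.99984107,  0.00862888, -0.01939682],
       [ 0.99908285,  0.01593203,  0.03974457, -0.47055315],
       [-0.03987573,  0.00800092,  0.99917261, -1.54233295],
       [ 0.        ,  0.        ,  0.        ,  1.        ]])}
```

View pics/scene0.png

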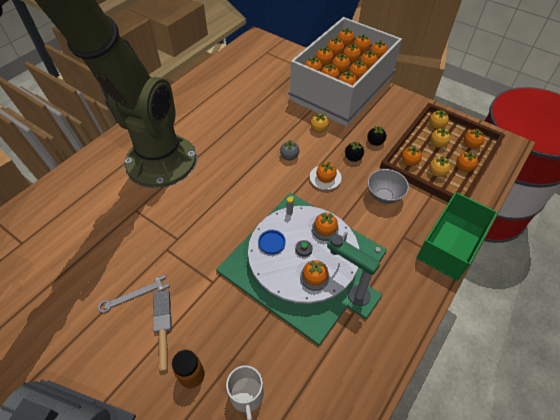

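View pics/top0.png

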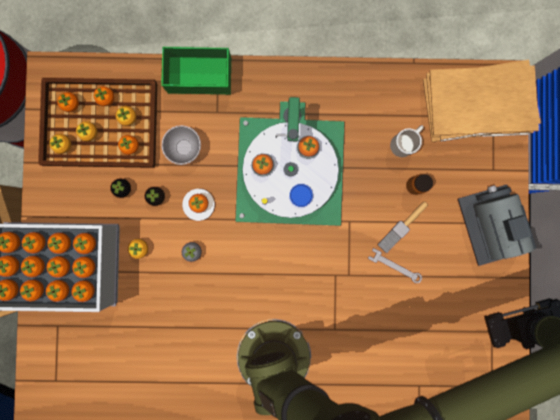

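```bash
cat > h.py <<'E'
import numpy as np,cv2
from cell import env
def ray(r,u,v):
    f=210/np.tan(np.radians(r['vertical_fov'])/2)
    M=r['world_to_cam'];R=M[:3,:3];t=M[:3,3]
    d=R.T@np.array([(u-r['cx'])/f,-(v-r['cy'])/f,-1.]); return -R.T@t,d
def onz(r,u,v,z):
    c,d=ray(r,u,v); return c+d*(z-c[2])/d[2]
def proj(r,p):
    f=210/np.tan(np.radians(r['vertical_fov'])/2)
    q=r['world_to_cam'][:3,:3]@np.array(p)+r['world_to_cam'][:3,3]
    return r['cx']+f*q[0]/-q[2], r['cy']-f*q[1]/-q[2]
def cloud(r):
    f=210/np.tan(np.radians(r['vertical_fov'])/2)
    v,u=np.mgrid[:420,:560]; z=r['range_z']
    P=np.stack([(u-r['cx'])/f*z,-(v-r['cy'])/f*z,-z],-1)
    M=r['world_to_cam']; W=(P-M[:3,3])@M[:3,:3]; W[z==0]=np.nan; return W
def blobs(r,lo,hi,amin=10):
    h=cv2.cvtColor(r['img'],cv2.COLOR_RGB2HSV)
    m=cv2.inRange(h,lo,hi); n,l,s,c=cv2.connectedComponentsWithStats(m)
    return [(c[i].round(1),s[i]) for i in range(1,n) if s[i,4]>=amin]
E
python3 - <<'E'
from h import *
for n in("top","scene"):
    r=env.read_camera(n)
    cv2.imwrite(f"pics/{n}crop.png",cv2.resize(r['img'][100:270,160:360] if n=="top" else r['img'][100:320,210:400],None,fx=4 if n=="top" else 2.6,fy=4 if n=="top" else 2.6,interpolation=cv2.INTER_CUBIC)[:600,:,::-1])
    print(n)
    for nm,lo,hi,z in(("blue",(105,150,80),(125,255,255),.07),("yellow",(22,120,120),(32,255,255),.122),("orange",(5,170,120),(18,255,255),.045),("white",(0,0,200),(180,40,255),.012)):
        for c,s in blobs(r,lo,hi,8):
            p=onz(r,*c,z)
            if .3<p[0]<.9 and -.35<p[1]<.45: print(nm,c,s,p.round(4))
E
```

```text
top
blue [300.9 194.9] [291 185  21  21 365] [ 0.4998 -0.0749  0.07  ]
yellow [161.   67.5] [161  61   1  14  14] [0.8641 0.3433 0.122 ]
yellow [194.9 199.8] [192 197   6   6  10] [0.4774 0.2353 0.122 ]
yellow [264.1 200.7] [262 199   5   5  21] [0.478  0.0345 0.122 ]
yellow [135.  248.7] [129 243  13  12  87] [0.3332 0.4049 0.122 ]
orange [140.3  87.6] [137  86   8   4  30] [0.8246 0.4237 0.045 ]
orange [139.9  97.5] [136  92   8  11  72] [0.7938 0.4241 0.045 ]
orange [150.   97.5] [150  94   1   8   8] [0.7943 0.3931 0.045 ]
orange [140.3 109.6] [136 106   8  10  57] [0.7562 0.4219 0.045 ]
orange [139.8 124.7] [136 119   8  11  55] [0.7094 0.4222 0.045 ]
orange [149. 137.] [149 133   1   9   9] [0.6719 0.393  0.045 ]
orange [308.1 146.6] [299 137  19  19 216] [ 0.6505 -0.0963  0.045 ]
orange [140.  152.5] [136 148   7   8  33] [0.6236 0.4193 0.045 ]
orange [262.2 164.3] [253 155  19  19 223] [0.5935 0.044  0.045 ]
orange [138.5 160.3] [135 159   8   4  26] [0.5995 0.4232 0.045 ]
orange [198.6 203. ] [189 195  19  17 189] [0.4714 0.2364 0.045 ]
orange [139.2 247.6] [127 238  22  22 
[... 1333 characters left out ...]
9] [ 0.4463 -0.0914  0.012 ]
white [324.7 247.7] [319 245  11   9  35] [0.6084 0.0229 0.012 ]
white [293.3 261.6] [266 255  52  17 178] [ 0.5641 -0.0633  0.012 ]
white [254.1 264.5] [249 257  16  18  52] [ 0.4852 -0.1319  0.012 ]
white [348.2 263.8] [334 256  24  18  69] [0.6857 0.0175 0.012 ]
white [330.3 270.5] [326 265   9  12  44] [ 0.658  -0.0277  0.012 ]
white [283.1 273. ] [267 270  29   8  41] [ 0.5621 -0.1071  0.012 ]
white [286.5 275.3] [282 273  11   6  15] [ 0.5732 -0.1073  0.012 ]
white [341. 279.] [333 272  17  15  97] [ 0.6936 -0.0325  0.012 ]
white [285.5 283.9] [258 275  44  19 224] [ 0.5855 -0.129   0.012 ]
white [307.  296.1] [278 290  54  11 239] [ 0.6492 -0.1247  0.012 ]
```

```bash
python3 - <<'E'
from h import *
r=env.read_camera("top");W=cloud(r)
for (a,b,c,d) in((150,240,100,345),):
    pass
for u,v in((198,204),(290,169),(301,195),(293,115),(293,125),(293,135),(309,147),(263,164),(264,201),(267,200),(256,180),(330,150)): print((u,v),W[v,u].round(3))
E
```

```text
(198, 204) [0.467 0.235 0.067]
(290, 169) [ 0.575 -0.04   0.093]
(301, 195) [ 0.5   -0.076  0.064]
(293, 115) [ 0.716 -0.044  0.187]
(293, 125) [ 0.688 -0.044  0.185]
(293, 135) [ 0.659 -0.044  0.191]
(309, 147) [ 0.638 -0.094  0.117]
(263, 164) [0.585 0.039 0.122]
(264, 201) [0.477 0.035 0.126]
(267, 200) [0.481 0.026 0.102]
(256, 180) [0.543 0.062 0.062]
(330, 150) [ 0.638 -0.162  0.063]
```

View pics/topcrop.png

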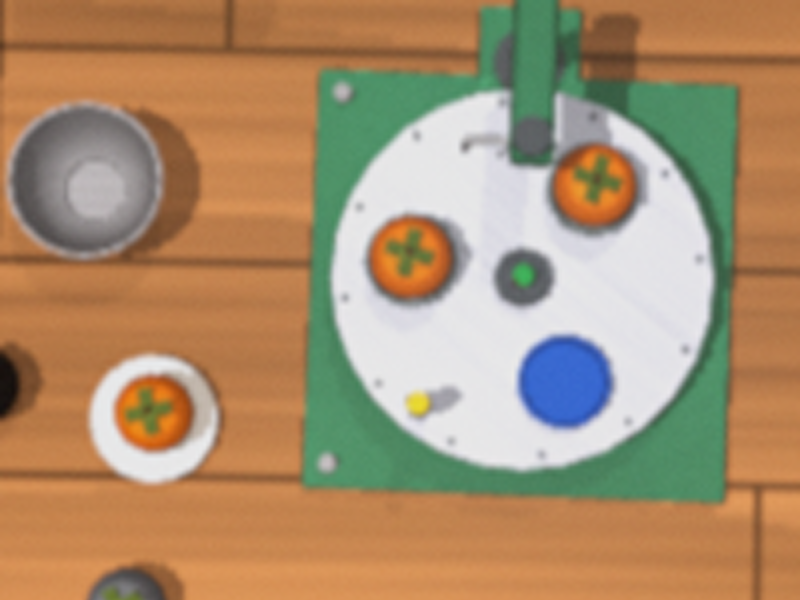

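View pics/scenecrop.png

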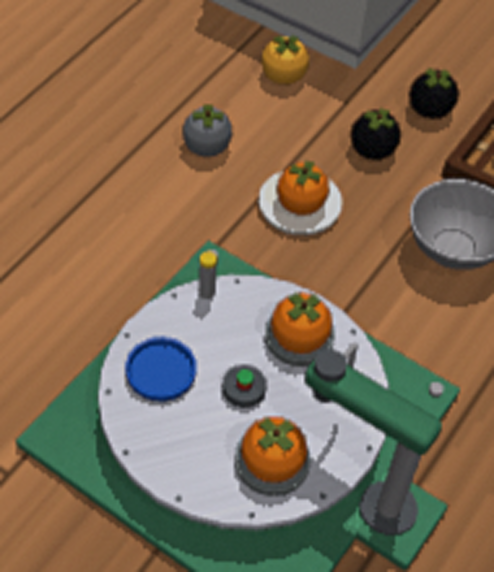

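I take the saucer persimmon at top (198,203), scene (326,172), as the target, because it is orange and stands on the white saucer. The others are excluded: yellow at (138,249), black at (120,188) and (154,196), grey at (192,252), and the ones at (263,164) and (309,147) are fixed in grey cups. The crops also show the post at top (264,201), the blue cup at (301,195) and the hub at (290,169). I'll start moving now.

```bash
python3 -m pendant '[{"tz":-40,"jaw":87},{"tz":-40},{"tx":37,"ty":-18},{"tx":37,"ty":-18},{"tx":37,"ty":-18},{"tx":37,"ty":-18},{"tx":37,"ty":-18},{"tx":37,"ty":-18},{"tx":37,"ty":-18},{"tx":37,"ty":-18},{"tx":37,"ty":-18},{"tx":37,"ty":-18},{"tx":37,"ty":-18},{"tx":37,"ty":-18}]' 12
```

```text
invalid input at $[0]: expected keys rx, ry, rz, tx, ty, tz, jaw
```

```bash
python3 -m pendant '[{"rz":-6.8},{"rz":-6.8},{"rz":-6.8},{"rz":-6.8},{"rz":-6.8},{"rz":-6.8},{"rz":-6.8},{"rz":-6.8},{"rz":-6.8},{"rz":-6.8},{"rz":-6.4}]'
```

```text
invalid input at $[0]: expected keys rx, ry, rz, tx, ty, tz, jaw
```

```bash
python3 -m pendant '[{"rx":0,"ry":0,"rz":0,"tx":0,"ty":0,"tz":-40,"jaw":87},{"rx":0,"ry":0,"rz":0,"tx":0,"ty":0,"tz":-40,"jaw":87},{"rx":0,"ry":0,"rz":0,"tx":37,"ty":-18,"tz":0,"jaw":87},{"rx":0,"ry":0,"rz":0,"tx":37,"ty":-18,"tz":0,"jaw":87},{"rx":0,"ry":0,"rz":0,"tx":37,"ty":-18,"tz":0,"jaw":87},{"rx":0,"ry":0,"rz":0,"tx":37,"ty":-18,"tz":0,"jaw":87},{"rx":0,"ry":0,"rz":0,"tx":37,"ty":-18,"tz":0,"jaw":87},{"rx":0,"ry":0,"rz":0,"tx":37,"ty":-18,"tz":0,"jaw":87},{"rx":0,"ry":0,"rz":0,"tx":37,"ty":-18,"tz":0,"jaw":87},{"rx":0,"ry":0,"rz":0,"tx":37,"ty":-18,"tz":0,"jaw":87},{"rx":0,"ry":0,"rz":0,"tx":37,"ty":-18,"tz":0,"jaw":87},{"rx":0,"ry":0,"rz":0,"tx":37,"ty":-18,"tz":0,"jaw":87},{"rx":0,"ry":0,"rz":0,"tx":37,"ty":-18,"tz":0,"jaw":87},{"rx":0,"ry":0,"rz":0,"tx":37,"ty":-18,"tz":0,"jaw":87}]' 12
```

```text
time_s: 1.42
tool_pos: [0.5456, -0.2969, 0.2908]
tool_rot: [180.0, -0.0, 15.6]
force: [1.1, -0.5, 0.2]
grip_width: 0.0868
```

```bash
python3 -m pendant '[{"rx":0,"ry":0,"rz":-6.8,"tx":0,"ty":0,"tz":0,"jaw":87},{"rx":0,"ry":0,"rz":-6.8,"tx":0,"ty":0,"tz":0,"jaw":87},{"rx":0,"ry":0,"rz":-6.8,"tx":0,"ty":0,"tz":0,"jaw":87},{"rx":0,"ry":0,"rz":-6.8,"tx":0,"ty":0,"tz":0,"jaw":87},{"rx":0,"ry":0,"rz":-6.8,"tx":0,"ty":0,"tz":0,"jaw":87},{"rx":0,"ry":0,"rz":-6.8,"tx":0,"ty":0,"tz":0,"jaw":87},{"rx":0,"ry":0,"rz":-6.8,"tx":0,"ty":0,"tz":0,"jaw":87},{"rx":0,"ry":0,"rz":-6.8,"tx":0,"ty":0,"tz":0,"jaw":87},{"rx":0,"ry":0,"rz":-6.8,"tx":0,"ty":0,"tz":0,"jaw":87},{"rx":0,"ry":0,"rz":-6.8,"tx":0,"ty":0,"tz":0,"jaw":87},{"rx":0,"ry":0,"rz":-6.4,"tx":0,"ty":0,"tz":0,"jaw":87}]'
python3 -m pendant '[{"rx":0,"ry":0,"rz":0,"tx":38,"ty":-5,"tz":0,"jaw":87},{"rx":0,"ry":0,"rz":0,"tx":38,"ty":-5,"tz":0,"jaw":87},{"rx":0,"ry":0,"rz":0,"tx":38,"ty":-5,"tz":0,"jaw":87},{"rx":0,"ry":0,"rz":0,"tx":38,"ty":-5,"tz":0,"jaw":87},{"rx":0,"ry":0,"rz":0,"tx":38,"ty":-5,"tz":0,"jaw":87},{"rx":0,"ry":0,"rz":0,"tx":38,"ty":-5,"tz":0,"jaw":87},{"rx":0,"ry":0,"rz":0,"tx":38,"ty":-5,"tz":0,"jaw":87},{"rx":0,"ry":0,"rz":0,"tx":38,"ty":-5,"tz":0,"jaw":87},{"rx":0,"ry":0,"rz":0,"tx":38,"ty":-5,"tz":0,"jaw":87},{"rx":0,"ry":0,"rz":0,"tx":38,"ty":-5,"tz":0,"jaw":87},{"rx":0,"ry":0,"rz":0,"tx":38,"ty":-5,"tz":0,"jaw":87},{"rx":0,"ry":0,"rz":0,"tx":38,"ty":-5,"tz":0,"jaw":87},{"rx":0,"ry":0,"rz":0,"tx":38,"ty":-5,"tz":0,"jaw":87},{"rx":0,"ry":0,"rz":0,"tx":0,"ty":0,"tz":0,"jaw":87}]'
python3 - <<'E'
from h import *
r=env.read_camera("wrist");cv2.imwrite("pics/w1.png",r['img'][:,:,::-1]);print(r['cx'],r['cy'],r['vertical_fov'])
W=cloud(r)
for c,s in blobs(r,(5,150,100),(18,255,255),100): print(c,s,onz(r,*c,.045).round(4),onz(r,s[0]+s[2]/2,s[1]+s[3]/2,.038).round(4))
print(env.get_obs()['qpos'].round(1))
E
```

```text
time_s: 2.33
tool_pos: [0.5444, -0.2983, 0.2905]
tool_rot: [-180.0, -0.0, 90.4]
force: [-0.2, -0.2, -1.0]
grip_width: 0.0872
time_s: 3.5
tool_pos: [0.4759, 0.2052, 0.2913]
tool_rot: [180.0, -0.3, 90.8]
force: [-1.3, 0.1, 0.2]
grip_width: 0.087
276.9131566836636 210.82981374761172 60.0151975200652
[92.2 52.9] [ 84   0  18 110 614] [0.2759 0.3352 0.045 ] [0.2733 0.334  0.038 ]
[157.3   6.9] [133   0  48  19 516] [0.3492 0.3808 0.045 ] [0.3466 0.3801 0.038 ]
[234.8  34.9] [231   0   8  77 366] [0.4297 0.3552 0.045 ] [0.4291 0.3529 0.038 ]
[473.1   6.4] [ 379    0  181   15 2361] [0.679  0.3862 0.045 ] [0.6787 0.3869 0.038 ]
[377.5  35.5] [371  15  14  41 165] [0.5816 0.3569 0.045 ] [0.5839 0.3582 0.038 ]
[415.   25.5] [381  20  75  14 646] [0.6204 0.3671 0.045 ] [0.6267 0.3672 0.038 ]
[512.8  35. ] [ 454   21  106   74 1293] [0.7255 0.3595 0.045 ] [0.7275 0.3377 0.038 ]
[300.   49.7] [268  25  57  40 536] [0.4995 0.3417 0.045 ] [0.496  0.3474 0.038 ]
[542.8  68.3] [532  48  23  45 285] [0.7642 0.3268 0.045 ] [0.7703 0.3254 0.038 ]
[513.7 171.8] [ 484   83   59  167 1572] [0.7534 0.2133 0.045 ] [0.7566 0.2186 0.038 ]
[274.7 145. ] [ 250  120   51   52 1492] [0.4737 0.2402 0.045 ] [0.4746 0.2384 0.038 ]
[108.2 200.7] [ 99 133  20 133 571] [0.2759 0.1716 0.045 ] [0.2737 0.1714 0.038 ]
[170.1 150.5] [157 141  26  19 112] [0.3534 0.2321 0.045 ] [0.3512 0.2314 0.038 ]
[366.5 190.8] [361 159  11  68 222] [0.5831 0.1882 0.045 ] [0.5851 0.184  0.038 ]
[547.4 230.9] [535 218  25  32 423] [0.8079 0.1415 0.045 ] [0.8144 0.1352 0.038 ]
[362.7 327.8] [347 316  40  34 719] [0.5926 0.0042 0.045 ] [ 0.6009 -0.0081  0.038 ]
[ 25.9   3.5 -53.3  92.9   2.8  85.  -27. ]
```

View pics/w1.png

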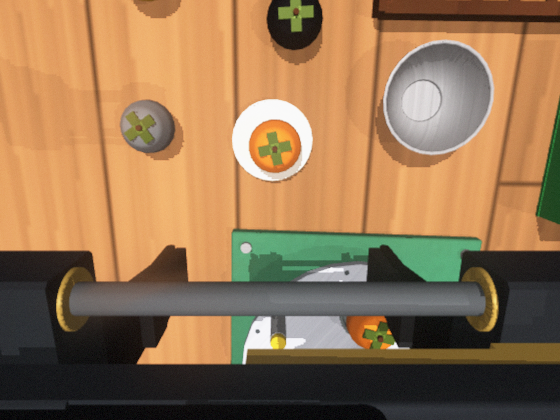

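```bash
python3 -m pendant '[{"rx":0,"ry":0,"rz":0,"tx":33,"ty":-3,"tz":0,"jaw":87},{"rx":0,"ry":0,"rz":0,"tx":0,"ty":0,"tz":35,"jaw":87},{"rx":0,"ry":0,"rz":0,"tx":0,"ty":0,"tz":35,"jaw":87},{"rx":0,"ry":0,"rz":0,"tx":0,"ty":0,"tz":35,"jaw":87},{"rx":0,"ry":0,"rz":0,"tx":0,"ty":0,"tz":35,"jaw":87},{"rx":0,"ry":0,"rz":0,"tx":0,"ty":0,"tz":30,"jaw":87},{"rx":0,"ry":0,"rz":0,"tx":0,"ty":0,"tz":0,"jaw":87},{"rx":0,"ry":0,"rz":0,"tx":0,"ty":0,"tz":0,"jaw":87}]'
python3 - <<'E'
from h import *
r=env.read_camera("wrist");cv2.imwrite("pics/w2.png",r['img'][:,:,::-1])
r=env.read_camera("scene");cv2.imwrite("pics/s2.png",cv2.resize(r['img'][100:320,210:400],None,fx=2.6,fy=2.6)[:,:,::-1])
print(env.get_obs()['qpos'].round(1))
E
```

```text
time_s: 4.22
tool_pos: [0.4756, 0.2272, 0.1198]
tool_rot: [-179.8, 0.1, 90.0]
force: [-0.6, 0.3, 0.6]
grip_width: 0.0871
[ 19.9  13.4 -53.8 105.3  11.8  67.  -37.7]
```

View pics/w2.png

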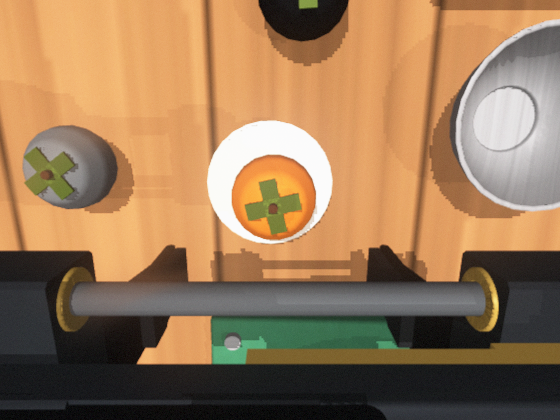

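View pics/s2.png

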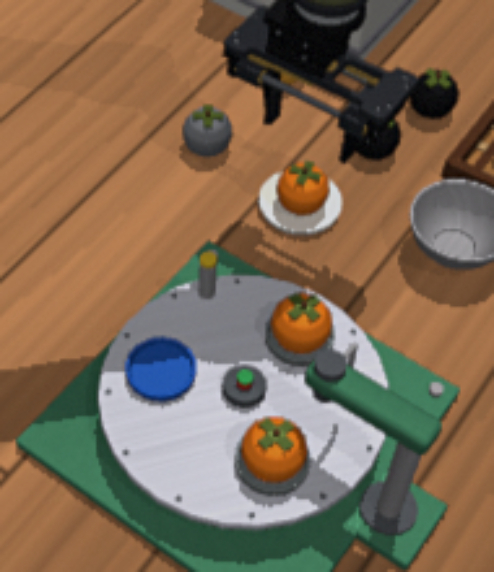

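```bash
python3 - <<'E'
from h import *
r=env.read_camera("wrist");o=env.get_obs();print(o['tool_pos'].round(4),o['tool_rot'].round(2))
for c,s in blobs(r,(5,150,100),(18,255,255),1000):
  if 200<c[0]<350: print(c,s,onz(r,s[0]+s[2]/2,s[1]+s[3]/2,.04).round(4))
c=cloud(r); u,v=274,209
print(c[v-4:v+4,u-4:u+4].reshape(-1,3).mean(0).round(4), onz(r,273.5,209,.070).round(4))
for w in ('saucer',):
  h=cv2.cvtColor(r['img'],cv2.COLOR_RGB2HSV); m=cv2.inRange(h,(0,0,215),(180,40,255)); 
  n,l,s,cc=cv2.connectedComponentsWithStats(m); i=1+s[1:,4].argmax(); print(s[i], onz(r,s[i][0]+s[i][2]/2,s[i][1]+s[i][3]/2,.012).round(4))
E
```

```text
[0.478  0.2291 0.123 ] [ 1.7979e+02 -6.0000e-02  8.9990e+01]
[305.8  47. ] [ 260    9   84   61 1425] [0.4949 0.3453 0.04  ]
[270.  195.1] [ 229  157   83   83 3787] [0.474  0.2388 0.04  ]
[0.4763 0.2389 0.0687] [0.4763 0.2389 0.07  ]
[ 204  123  124  122 6089] [0.47  0.244 0.012]
```

```bash
python3 -m pendant '[{"rx":0,"ry":0,"rz":0,"tx":11,"ty":-2,"tz":0,"jaw":87},{"rx":0,"ry":0,"rz":0,"tx":0,"ty":0,"tz":20,"jaw":87},{"rx":0,"ry":0,"rz":0,"tx":0,"ty":0,"tz":20,"jaw":87},{"rx":0,"ry":0,"rz":0,"tx":0,"ty":0,"tz":20,"jaw":87},{"rx":0,"ry":0,"rz":0,"tx":0,"ty":0,"tz":10,"jaw":87},{"rx":0,"ry":0,"rz":0,"tx":0,"ty":0,"tz":5,"jaw":87},{"rx":0,"ry":0,"rz":0,"tx":0,"ty":0,"tz":4,"jaw":87},{"rx":0,"ry":0,"rz":0,"tx":0,"ty":0,"tz":0,"jaw":87},{"rx":0,"ry":0,"rz":0,"tx":0,"ty":0,"tz":0,"jaw":87},{"rx":0,"ry":0,"rz":0,"tx":0,"ty":0,"tz":0,"jaw":87}]'
python3 - <<'E'
from h import *
import time
for i in range(3): r=env.read_camera("wrist"); print(env.get_obs()['tool_pos'].round(4))
cv2.imwrite("pics/w3.png",r['img'][:,:,::-1])
E
```

```text
time_s: 5.2
tool_pos: [0.475, 0.24, 0.0427]
tool_rot: [179.9, -0.0, 90.0]
force: [-0.2, 0.4, 0.5]
grip_width: 0.0871
[0.4749 0.2399 0.0425]
[0.4748 0.2398 0.0424]
[0.4746 0.2397 0.0422]
```

View pics/w3.png

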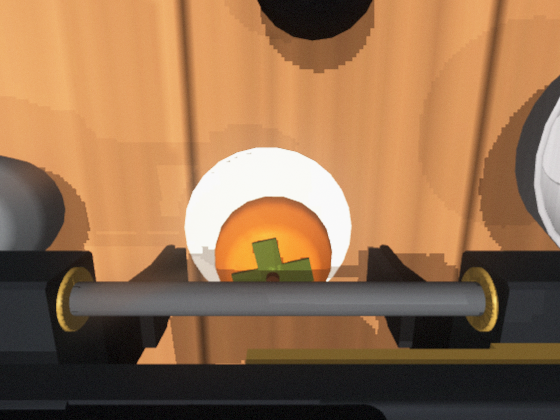

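The fruit at (273,240) is centred between the fingers at about x = 180 and x = 375, so I'll close on it.

```bash
python3 -m pendant '[{"rx":0,"ry":0,"rz":0,"tx":0,"ty":0,"tz":0,"jaw":66},{"rx":0,"ry":0,"rz":0,"tx":0,"ty":0,"tz":0,"jaw":62},{"rx":0,"ry":0,"rz":0,"tx":0,"ty":0,"tz":0,"jaw":55},{"rx":0,"ry":0,"rz":0,"tx":0,"ty":0,"tz":0,"jaw":50},{"rx":0,"ry":0,"rz":0,"tx":0,"ty":0,"tz":0,"jaw":50},{"rx":0,"ry":0,"rz":0,"tx":0,"ty":0,"tz":0,"jaw":50},{"rx":0,"ry":0,"rz":0,"tx":0,"ty":0,"tz":0,"jaw":50},{"rx":0,"ry":0,"rz":0,"tx":0,"ty":0,"tz":0,"jaw":50}]' 12
python3 -m pendant '[{"rx":0,"ry":0,"rz":0,"tx":0,"ty":0,"tz":-5,"jaw":50},{"rx":0,"ry":0,"rz":0,"tx":0,"ty":0,"tz":-10,"jaw":50},{"rx":0,"ry":0,"rz":0,"tx":0,"ty":0,"tz":-20,"jaw":50},{"rx":0,"ry":0,"rz":0,"tx":0,"ty":0,"tz":-25,"jaw":50},{"rx":0,"ry":0,"rz":0,"tx":0,"ty":0,"tz":-25,"jaw":50},{"rx":0,"ry":0,"rz":0,"tx":0,"ty":0,"tz":-25,"jaw":50},{"rx":0,"ry":0,"rz":0,"tx":0,"ty":0,"tz":-30,"jaw":50},{"rx":0,"ry":0,"rz":0,"tx":0,"ty":0,"tz":-20,"jaw":50},{"rx":0,"ry":0,"rz":0,"tx":0,"ty":0,"tz":0,"jaw":50},{"rx":0,"ry":0,"rz":0,"tx":0,"ty":0,"tz":0,"jaw":50}]'
python3 - <<'E'
from h import *
r=env.read_camera("wrist");cv2.imwrite("pics/w4.png",r['img'][:,:,::-1])
r=env.read_camera("scene");cv2.imwrite("pics/s4.png",cv2.resize(r['img'][60:320,210:430],None,fx=2.3,fy=2.3)[:,:,::-1])
E
```

```text
time_s: 6.02
tool_pos: [0.4738, 0.2396, 0.0416]
tool_rot: [-179.9, 0.0, 90.0]
force: [-1.2, 0.4, 1.5]
grip_width: 0.051
time_s: 6.85
tool_pos: [0.4751, 0.2401, 0.2035]
tool_rot: [179.8, -0.0, 90.0]
force: [0.8, -0.5, -0.5]
grip_width: 0.0499
```

View pics/w4.png

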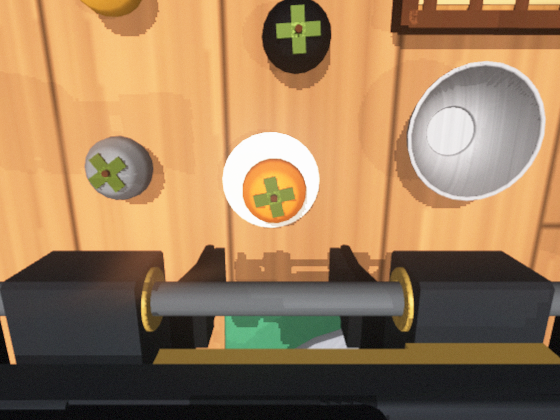

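View pics/s4.png

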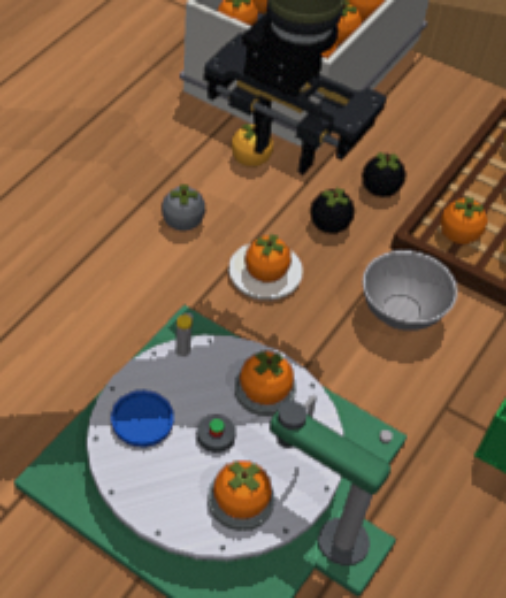

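The width reached 50 mm, the commanded value, and the fruit still stands on the saucer at (274,190). The fingers closed without holding it, so I need to find out why.

```bash
python3 - <<'E'
from h import *
for n in('wrist','top','scene'):
  r=env.read_camera(n);o=env.get_obs()
  p=o['tool_pos']; print(n,'TCP',p.round(4),'px',np.round(proj(r,p),1),'tip px',np.round(proj(r,p-[0,0,.014]),1))
  for c,s in blobs(r,(5,150,100),(18,255,255),80):
    q=onz(r,s[0]+s[2]/2,s[1]+s[3]/2,.04)
    if abs(q[0]-.47)<.05 and abs(q[1]-.24)<.05: print(c,s,q.round(4))
  W=cloud(r)
  m=(W[...,2]>.17)&(abs(W[...,0]-.475)<.08)&(abs(W[...,1]-.24)<.08)&(W[...,2]<.30)
  for z in np.arange(.17,.26,.01):
    k=m&(W[...,2]>=z)&(W[...,2]<z+.01)
    if k.sum()>3: print(round(z,2),k.sum(),W[k].min(0).round(3),W[k].max(0).round(3))
  if n!='wrist':
    u,v=map(int,proj(r,p)); cv2.imwrite(f"pics/z_{n}.png",cv2.resize(r['img'][v-50:v+50,max(0,u-60):u+60],None,fx=5,fy=5)[:,:,::-1])
  else: print(r['world_to_cam'].round(3), (-r['world_to_cam'][:3,:3].T@r['world_to_cam'][:3,3]).round(3))
E
```

```text
wrist TCP [0.4736 0.2391 0.2007] px [275.1 253.8] tip px [275.2 244.3]
[276.8 187.8] [ 245  158   63   64 1852] [0.4741 0.2386 0.04  ]
0.21 271 [0.441 0.231 0.214] [0.508 0.25  0.22 ]
0.22 544 [0.44  0.234 0.22 ] [0.508 0.25  0.23 ]
0.23 599 [0.44  0.239 0.23 ] [0.508 0.25  0.24 ]
0.24 662 [0.438 0.229 0.24 ] [0.511 0.25  0.25 ]
0.25 310 [0.437 0.228 0.25 ] [0.511 0.25  0.26 ]
[[ 1.     0.002 -0.001 -0.475]
 [-0.002  0.964 -0.265 -0.199]
 [ 0.     0.265  0.964 -0.446]
 [ 0.     0.     0.     1.   ]] [0.475 0.311 0.377]
top TCP [0.4735 0.2392 0.2006] px [188.8 199.8] tip px [189.7 200. ]
[201.5 202.6] [195 194  13  18 137] [0.4718 0.2283 0.04  ]
scene TCP [0.4735 0.2392 0.2005] px [331.8 131.5] tip px [331.3 135.3]
[325.9 173.2] [317 163  19  20 241] [0.4784 0.2329 0.04  ]
0.21 26 [0.44  0.225 0.21 ] [0.509 0.247 0.22 ]
0.22 42 [0.44  0.224 0.22 ] [0.509 0.25  0.23 ]
0.23 35 [0.439 0.226 0.23 ] [0.51  0.248 0.24 ]
0.24 35 [0.436 0.227 0.24 ] [0.511 0.247 0.25 ]
0.25 39 [0.436 0.224 0.25 ] [0.513 0.245 0.26 ]
```

View pics/z_scene.png

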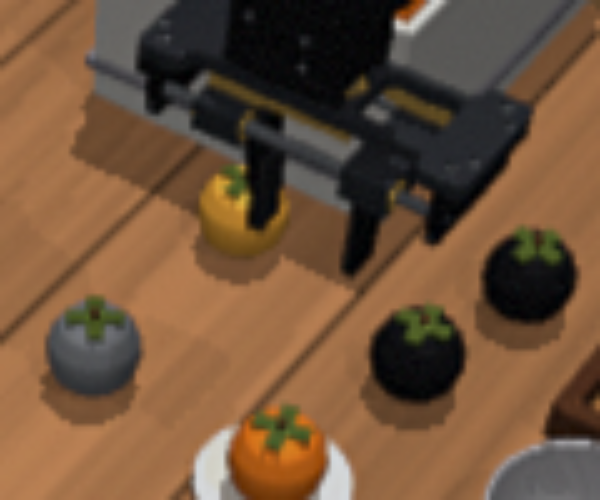

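View pics/z_top.png

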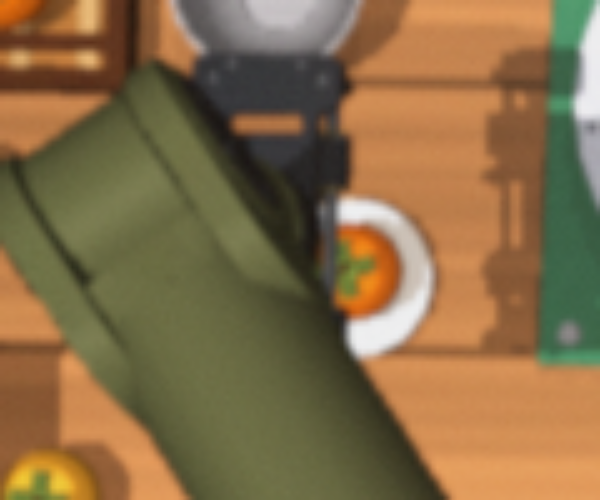

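```bash
python3 -m pendant '[{"rx":0,"ry":0,"rz":0,"tx":0,"ty":0,"tz":10,"jaw":87},{"rx":0,"ry":0,"rz":0,"tx":0,"ty":0,"tz":0,"jaw":87},{"rx":0,"ry":0,"rz":0,"tx":0,"ty":0,"tz":0,"jaw":87},{"rx":0,"ry":0,"rz":0,"tx":0,"ty":0,"tz":0,"jaw":87},{"rx":0,"ry":0,"rz":0,"tx":0,"ty":0,"tz":0,"jaw":87},{"rx":0,"ry":0,"rz":0,"tx":0,"ty":0,"tz":0,"jaw":87},{"rx":0,"ry":0,"rz":0,"tx":0,"ty":0,"tz":40,"jaw":87},{"rx":0,"ry":0,"rz":0,"tx":0,"ty":0,"tz":40,"jaw":87},{"rx":0,"ry":0,"rz":0,"tx":0,"ty":0,"tz":40,"jaw":87},{"rx":0,"ry":0,"rz":0,"tx":0,"ty":0,"tz":30,"jaw":87},{"rx":0,"ry":0,"rz":0,"tx":0,"ty":0,"tz":0,"jaw":87},{"rx":0,"ry":0,"rz":0,"tx":0,"ty":0,"tz":0,"jaw":87}]'
python3 - <<'E'
from h import *
for n in('wrist','scene'):
  r=env.read_camera(n);o=env.get_obs()
  W=cloud(r);p=o['tool_pos'];print(n,p.round(4))
  m=(abs(W[...,0]-.475)<.08)&(abs(W[...,1]-.24)<.08)
  dark=(r['img'].max(-1)<50)
  m&=dark
  for z in np.arange(0,.12,.01):
    k=m&(W[...,2]>=z)&(W[...,2]<z+.01)
    if k.sum()>1: print(round(z,2),k.sum(),W[k].min(0).round(3),W[k].max(0).round(3))
  if n=='scene':
    u,v=map(int,proj(r,p)); cv2.imwrite(f"pics/z2_{n}.png",cv2.resize(r['img'][v-50:v+40,u-60:u+60],None,fx=6,fy=6,interpolation=2)[:,:,::-1]); print(u,v,proj(r,p-[.0435,0,.014]),proj(r,p-[-.0435,0,.014]))
E
```

```text
time_s: 8.1
tool_pos: [0.4732, 0.2395, 0.041]
tool_rot: [-179.8, 0.0, 90.1]
force: [0.6, -0.3, -0.1]
grip_width: 0.087
wrist [0.4748 0.2404 0.0428]
0.05 37 [0.517 0.233 0.056] [0.524 0.25  0.06 ]
0.06 219 [0.517 0.234 0.06 ] [0.526 0.25  0.07 ]
0.07 326 [0.517 0.24  0.07 ] [0.526 0.251 0.08 ]
0.08 357 [0.429 0.229 0.08 ] [0.529 0.251 0.09 ]
0.09 376 [0.43  0.229 0.09 ] [0.529 0.251 0.1  ]
0.1 1635 [0.425 0.227 0.1  ] [0.523 0.246 0.11 ]
0.11 1193 [0.424 0.227 0.11 ] [0.524 0.252 0.12 ]
scene [0.4757 0.2408 0.0438]
0.05 3 [0.428 0.234 0.051] [0.528 0.248 0.059]
0.06 32 [0.424 0.227 0.06 ] [0.529 0.248 0.069]
0.07 21 [0.425 0.226 0.07 ] [0.529 0.245 0.08 ]
0.08 22 [0.424 0.225 0.08 ] [0.531 0.245 0.09 ]
0.09 15 [0.423 0.227 0.092] [0.532 0.243 0.1  ]
0.1 14 [0.419 0.226 0.1  ] [0.432 0.244 0.11 ]
0.11 3 [0.426 0.237 0.112] [0.428 0.246 0.116]
327 170 (np.float64(314.8523191312547), np.float64(166.99373975994433)) (np.float64(339.062323684123), np.float64(179.7138982762482))
```

View pics/z2_scene.png

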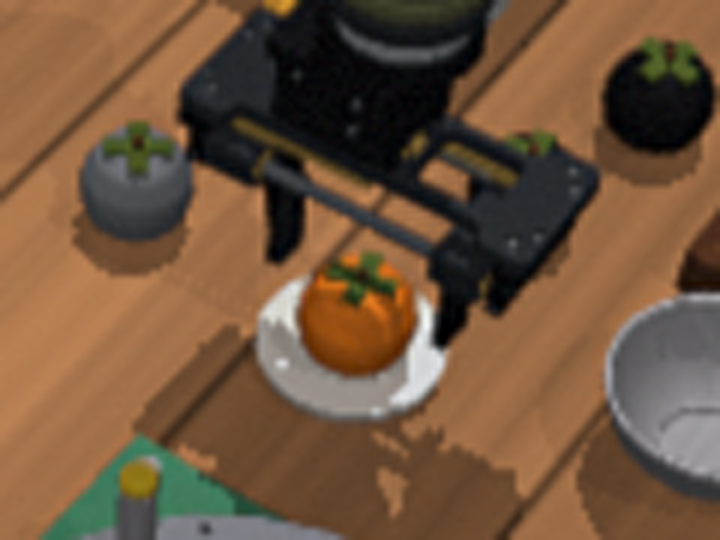

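```bash
python3 -m pendant '[{"rx":0,"ry":0,"rz":0,"tx":0,"ty":0,"tz":5,"jaw":87},{"rx":0,"ry":0,"rz":0,"tx":0,"ty":0,"tz":5,"jaw":87},{"rx":0,"ry":0,"rz":0,"tx":0,"ty":0,"tz":0,"jaw":87},{"rx":0,"ry":0,"rz":0,"tx":0,"ty":0,"tz":0,"jaw":87}]'
cat > tip.py <<'E'
from h import *
import sys
tag=sys.argv[1]
for n in('wrist','scene'):
  r=env.read_camera(n);o=env.get_obs()
  W=cloud(r);p=o['tool_pos'];print(n,p.round(4),o['force'].round(1))
  for sx in(-1,1):
    m=(abs(W[...,0]-p[0]-sx*.047)<.012)&(abs(W[...,1]-p[1])<.016)&(W[...,2]>.022)
    k=np.argwhere(m); z=W[m][:,2]; i=z.argsort()[:6]; print(sx,[(int(k[j][1]),int(k[j][0]),*W[m][j].round(3).tolist()) for j in i[::2]])
  if n=='scene':
    u,v=map(int,proj(r,p)); cv2.imwrite(f"pics/{tag}.png",cv2.resize(r['img'][v-40:v+35,u-50:u+50],None,fx=7,fy=7,interpolation=2)[:,:,::-1]);print(u-50,v-40)
E
python3 tip.py t1
```

```text
time_s: 8.53
tool_pos: [0.4744, 0.2395, 0.032]
tool_rot: [180.0, 0.0, 90.0]
force: [-0.7, -0.1, 0.2]
grip_width: 0.0869
wrist [0.4745 0.2396 0.032 ] [-0.5  0.1  0.8]
-1 [(186, 263, 0.431, 0.24, 0.045), (187, 275, 0.431, 0.234, 0.045), (176, 248, 0.427, 0.248, 0.045)]
1 [(366, 275, 0.519, 0.234, 0.045), (366, 277, 0.519, 0.233, 0.045), (367, 261, 0.519, 0.241, 0.045)]
scene [0.4744 0.2396 0.032 ] [-0.4  1.3  0.1]
-1 [(315, 164, 0.432, 0.241, 0.043), (316, 162, 0.431, 0.247, 0.046), (313, 166, 0.433, 0.227, 0.047)]
1 [(339, 180, 0.525, 0.228, 0.044), (341, 178, 0.526, 0.237, 0.046), (342, 177, 0.527, 0.241, 0.047)]
276 132
```

View pics/t1.png

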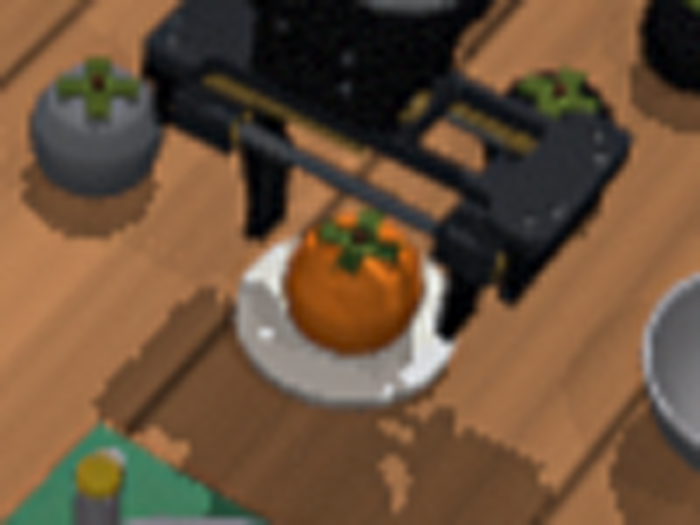

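Depth from both cameras puts the fingertips at z 0.045, while the reported TCP of 0.032 implies 0.018. The fingers are really about 26 mm higher than reported, and the picture shows their tips level with the fruit's shoulder. I'll go down in small steps, watching force and depth.

```bash
python3 -m pendant '[{"rx":0,"ry":0,"rz":0,"tx":0,"ty":0,"tz":4,"jaw":87},{"rx":0,"ry":0,"rz":0,"tx":0,"ty":0,"tz":4,"jaw":87},{"rx":0,"ry":0,"rz":0,"tx":0,"ty":0,"tz":0,"jaw":87}]'
python3 tip.py t2
python3 - <<'E'
from h import *
# top view check of finger heights and known heights as seen by scene depth
r=env.read_camera('scene');W=cloud(r)
for nm,p in(('plate',(.56,-.12,.062)),('bench',(.4,.1,0)),('blue',(.5,-.076,.066)),('post top',(.478,.034,.122))):
  u,v=proj(r,p); print(nm,W[int(round(v)),int(round(u))].round(3))
r=env.read_camera('wrist');W=cloud(r)
print('bench wrist',W[130,60].round(3),W[60,200].round(3))
E
```

```text
time_s: 8.88
tool_pos: [0.4736, 0.2392, 0.0227]
tool_rot: [-179.9, 0.0, 90.0]
force: [0.3, -0.4, 1.2]
grip_width: 0.0869
wrist [0.4737 0.2393 0.023 ] [-0.1 -0.2 -0.8]
-1 [(187, 275, 0.431, 0.233, 0.036), (185, 249, 0.43, 0.247, 0.036), (186, 267, 0.43, 0.238, 0.036)]
1 [(371, 248, 0.519, 0.247, 0.035), (367, 261, 0.518, 0.241, 0.036), (368, 254, 0.518, 0.245, 0.036)]
scene [0.4739 0.2395 0.0232] [ 0.9  0.9 -0. ]
-1 [(315, 165, 0.429, 0.247, 0.031), (312, 168, 0.429, 0.229, 0.033), (313, 167, 0.43, 0.234, 0.034)]
1 [(342, 179, 0.527, 0.244, 0.035), (338, 181, 0.521, 0.23, 0.036), (341, 180, 0.527, 0.237, 0.038)]
275 134
plate [ 0.562 -0.121  0.064]
bench [ 0.398  0.101 -0.002]
blue [ 0.499 -0.075  0.064]
post top [0.478 0.034 0.121]
bench wrist [0.359 0.301 0.001] [0.436 0.336 0.002]
```

```bash
python3 -m pendant '[{"rx":0,"ry":0,"rz":0,"tx":0,"ty":0,"tz":5,"jaw":87},{"rx":0,"ry":0,"rz":0,"tx":0,"ty":0,"tz":4,"jaw":87},{"rx":0,"ry":0,"rz":0,"tx":0,"ty":0,"tz":0,"jaw":87},{"rx":0,"ry":0,"rz":0,"tx":0,"ty":0,"tz":0,"jaw":66},{"rx":0,"ry":0,"rz":0,"tx":0,"ty":0,"tz":0,"jaw":60},{"rx":0,"ry":0,"rz":0,"tx":0,"ty":0,"tz":0,"jaw":50},{"rx":0,"ry":0,"rz":0,"tx":0,"ty":0,"tz":0,"jaw":50},{"rx":0,"ry":0,"rz":0,"tx":0,"ty":0,"tz":0,"jaw":50},{"rx":0,"ry":0,"rz":0,"tx":0,"ty":0,"tz":0,"jaw":50},{"rx":0,"ry":0,"rz":0,"tx":0,"ty":0,"tz":0,"jaw":50}]' 12
python3 tip.py t3
```

```text
time_s: 9.92
tool_pos: [0.4742, 0.2396, 0.0147]
tool_rot: [-180.0, 0.0, 90.0]
force: [-0.9, 0.0, 1.9]
grip_width: 0.0605
wrist [0.4741 0.2396 0.0147] [-0.9 -0.4  1.4]
-1 [(200, 245, 0.438, 0.25, 0.028), (201, 245, 0.439, 0.25, 0.029), (194, 245, 0.436, 0.25, 0.029)]
1 [(353, 245, 0.511, 0.25, 0.028), (356, 245, 0.512, 0.25, 0.029), (350, 248, 0.509, 0.249, 0.029)]
scene [0.4742 0.2396 0.0147] [-0.9 -0.1  1.4]
-1 [(314, 171, 0.437, 0.23, 0.025), (314, 168, 0.436, 0.229, 0.038), (314, 167, 0.436, 0.228, 0.044)]
1 [(337, 180, 0.514, 0.239, 0.026), (336, 181, 0.514, 0.232, 0.029), (335, 181, 0.512, 0.228, 0.031)]
275 136
```

View pics/t3.png

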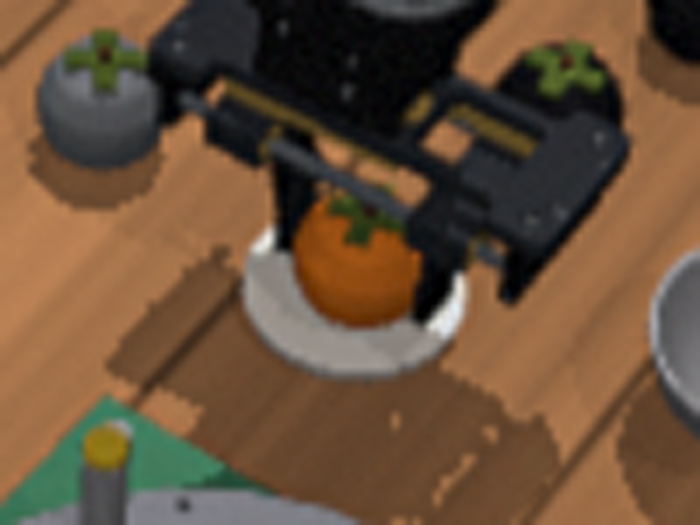

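Gripped at 60.5 mm. Lifting.

```bash
python3 -m pendant '[{"rx":0,"ry":0,"rz":0,"tx":0,"ty":0,"tz":-4,"jaw":50},{"rx":0,"ry":0,"rz":0,"tx":0,"ty":0,"tz":-10,"jaw":50},{"rx":0,"ry":0,"rz":0,"tx":0,"ty":0,"tz":-20,"jaw":50},{"rx":0,"ry":0,"rz":0,"tx":0,"ty":0,"tz":-25,"jaw":50},{"rx":0,"ry":0,"rz":0,"tx":0,"ty":0,"tz":-25,"jaw":50},{"rx":0,"ry":0,"rz":0,"tx":0,"ty":0,"tz":-25,"jaw":50},{"rx":0,"ry":0,"rz":0,"tx":0,"ty":0,"tz":-20,"jaw":50},{"rx":0,"ry":0,"rz":0,"tx":0,"ty":0,"tz":-10,"jaw":50},{"rx":0,"ry":0,"rz":0,"tx":0,"ty":0,"tz":0,"jaw":50},{"rx":0,"ry":0,"rz":0,"tx":0,"ty":0,"tz":0,"jaw":50}]'
python3 tip.py t4; python3 - <<'E'
from h import *
r=env.read_camera('wrist'); cv2.imwrite("pics/w5.png",r['img'][:,:,::-1])
print(env.get_obs()['qpos'].round(1))
for c,s in blobs(r,(5,150,100),(18,255,255),1000): print(c,s)
E
```

```text
time_s: 10.85
tool_pos: [0.4742, 0.2394, 0.1536]
tool_rot: [180.0, 0.0, 90.0]
force: [-0.3, -0.3, -1.4]
grip_width: 0.0605
wrist [0.4737 0.2391 0.1527] [ 0.3 -0.2 -1.5]
-1 [(195, 245, 0.436, 0.249, 0.167), (194, 245, 0.436, 0.25, 0.168), (198, 245, 0.438, 0.25, 0.168)]
1 [(356, 245, 0.513, 0.249, 0.167), (357, 245, 0.513, 0.25, 0.167), (358, 245, 0.513, 0.25, 0.168)]
scene [0.4734 0.2389 0.1522] [ 0.2  0.5 -1.7]
-1 [(317, 138, 0.435, 0.23, 0.162), (317, 135, 0.434, 0.231, 0.172), (317, 136, 0.437, 0.225, 0.174)]
1 [(342, 148, 0.513, 0.236, 0.164), (343, 146, 0.513, 0.241, 0.167), (340, 148, 0.51, 0.229, 0.168)]
279 104
[ 20.3  12.1 -55.2 102.9  10.5  70.5 -37.9]
[495.1   3.9] [ 428    0  132   10 1159]
[472.1  32.2] [ 415   17  145   82 1770]
[277.8 249.1] [ 209  212  137   70 6732]
```

View pics/t4.png

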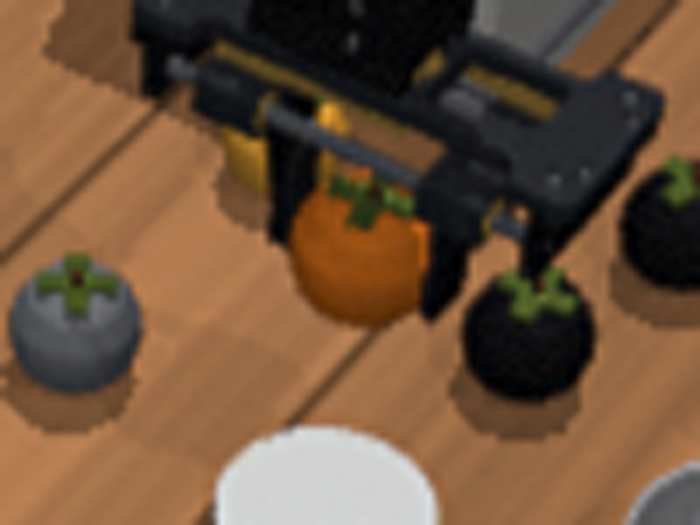

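View pics/w5.png

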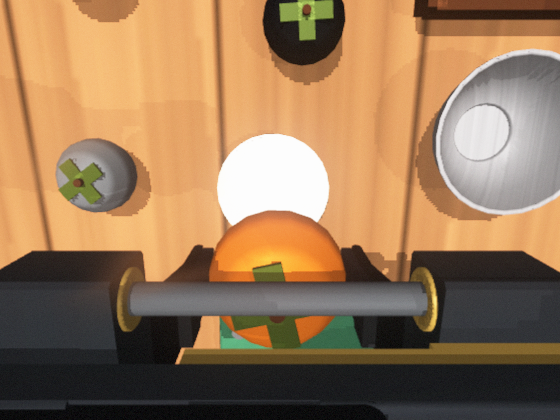

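```bash
python3 -m pendant '[{"rx":0,"ry":0,"rz":0,"tx":-5,"ty":0,"tz":-10,"jaw":50},{"rx":0,"ry":0,"rz":0,"tx":-10,"ty":0,"tz":-10,"jaw":50},{"rx":0,"ry":0,"rz":0,"tx":-15,"ty":2,"tz":0,"jaw":50},{"rx":0,"ry":0,"rz":0,"tx":-20,"ty":2,"tz":0,"jaw":50},{"rx":0,"ry":0,"rz":0,"tx":-20,"ty":2,"tz":0,"jaw":50},{"rx":0,"ry":0,"rz":0,"tx":-20,"ty":2,"tz":0,"jaw":50},{"rx":0,"ry":0,"rz":0,"tx":-20,"ty":2,"tz":0,"jaw":50},{"rx":0,"ry":0,"rz":0,"tx":-20,"ty":2,"tz":0,"jaw":50},{"rx":0,"ry":0,"rz":0,"tx":-20,"ty":2,"tz":0,"jaw":50},{"rx":0,"ry":0,"rz":0,"tx":-20,"ty":2,"tz":0,"jaw":50},{"rx":0,"ry":0,"rz":0,"tx":-20,"ty":2,"tz":0,"jaw":50},{"rx":0,"ry":0,"rz":0,"tx":-20,"ty":2,"tz":0,"jaw":50},{"rx":0,"ry":0,"rz":0,"tx":-20,"ty":2,"tz":0,"jaw":50},{"rx":0,"ry":0,"rz":0,"tx":-20,"ty":2,"tz":0,"jaw":50},{"rx":0,"ry":0,"rz":0,"tx":-20,"ty":2,"tz":0,"jaw":50},{"rx":0,"ry":0,"rz":0,"tx":-10,"ty":0,"tz":0,"jaw":50},{"rx":0,"ry":0,"rz":0,"tx":-5,"ty":0,"tz":0,"jaw":50},{"rx":0,"ry":0,"rz":0,"tx":0,"ty":0,"tz":0,"jaw":50}]'
python3 - <<'E'
from h import *
o=env.get_obs();print(o['qpos'].round(1),o['tool_pos'].round(4))
r=env.read_camera('wrist'); cv2.imwrite("pics/w6.png",r['img'][:,:,::-1])
E
```

```text
time_s: 12.5
tool_pos: [0.5001, -0.0462, 0.1735]
tool_rot: [-180.0, -0.0, 89.9]
force: [0.0, 0.4, -1.1]
grip_width: 0.0607
[ 43.7   4.1 -42.7 105.3   2.9  71.7   0. ] [ 0.5001 -0.0462  0.1735]
```

View pics/w6.png

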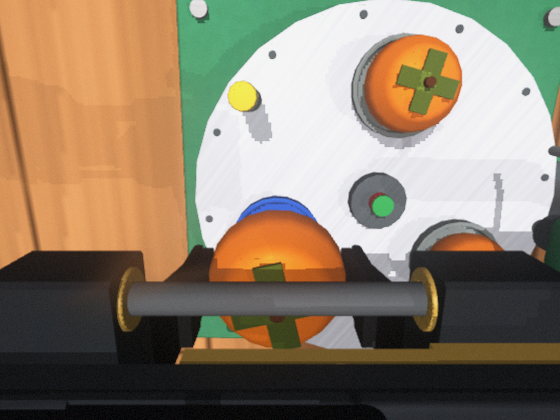

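```bash
python3 - <<'E'
from h import *
r=env.read_camera('wrist');o=env.get_obs();p=o['tool_pos'];print(p.round(4))
print('stalk',onz(r,277.5,318,p[2]+.0235+.026+.006).round(4))
h=cv2.cvtColor(r['img'],cv2.COLOR_RGB2HSV)
t=env.read_camera('top')
for n,q in(('w',r),('t',t)):
  for nm,lo,hi,z in(("yel",(24,150,120),(34,255,255),.122),("green",(60,120,80),(75,255,255),.092)):
    for c,s in blobs(q,lo,hi,8):
      P=onz(q,*c,z)
      if abs(P[0]-.53)<.1 and abs(P[1])<.1: print(n,nm,c,s[4],P.round(4))
# hub dark circle in wrist
m=cv2.inRange(h,(0,0,40),(180,60,130)); n,l,s,c=cv2.connectedComponentsWithStats(m)
for i in range(1,n):
  if s[i,4]>800 and abs(c[i][0]-377)<20 and abs(c[i][1]-200)<20: print('hub',c[i],s[i],onz(r,s[i][0]+s[i][2]/2,s[i][1]+s[i][3]/2,.076).round(4))
# blue arc outer rim points: topmost per column
m=cv2.inRange(h,(105,120,60),(125,255,255)); P=[]
for u in range(245,312,3):
  v=np.flatnonzero(m[:250,u])
  if len(v): P.append(onz(r,u,v[0],.074)[:2])
P=np.array(P); A=np.c_[2*P,np.ones(len(P))]; 
from scipy.optimize import least_squares
print('arc R36',least_squares(lambda c:np.hypot(*(P-c).T)-.036,[.5,-.076]).x, 'n',len(P))
E
```

```text
[ 0.5002 -0.0441  0.1736]
stalk [ 0.5011 -0.0479  0.2291]
w yel [242.1  98. ] 632 [0.4799 0.034  0.122 ]
w green [238.8  26.8] 6409 [0.4761 0.0789 0.092 ]
w green [4.011e+02 3.000e-01] 14 [0.5792 0.0943 0.092 ]
w green [413.5   0.9] 15 [0.5871 0.094  0.092 ]
w green [235.7  63.4] 9 [0.4735 0.0569 0.092 ]
w green [193.8  74.6] 21 [0.4454 0.0499 0.092 ]
w green [382.1 207.5] 347 [ 0.5778 -0.0413  0.092 ]
t yel [264.2 200.6] 16 [0.4783 0.0342 0.122 ]
hub [375.10869565 200.83843874] [ 348  174   58   56 2024] [ 0.5783 -0.0411  0.076 ]
arc R36 [ 0.50020197 -0.07553521] n 23
```

```bash
python3 -m pendant '[{"rx":0,"ry":0,"rz":0,"tx":-10,"ty":0,"tz":0,"jaw":50},{"rx":0,"ry":0,"rz":0,"tx":-10,"ty":0,"tz":0,"jaw":50},{"rx":0,"ry":0,"rz":0,"tx":-9,"ty":0,"tz":10,"jaw":50},{"rx":0,"ry":0,"rz":0,"tx":0,"ty":0,"tz":20,"jaw":50},{"rx":0,"ry":0,"rz":0,"tx":0,"ty":0,"tz":20,"jaw":50},{"rx":0,"ry":0,"rz":0,"tx":0,"ty":0,"tz":20,"jaw":50},{"rx":0,"ry":0,"rz":0,"tx":0,"ty":0,"tz":10,"jaw":50},{"rx":0,"ry":0,"rz":0,"tx":0,"ty":0,"tz":5,"jaw":50},{"rx":0,"ry":0,"rz":0,"tx":0,"ty":0,"tz":0,"jaw":50},{"rx":0,"ry":0,"rz":0,"tx":0,"ty":0,"tz":0,"jaw":50}]'
python3 - <<'E'
from h import *
r=env.read_camera('wrist');o=env.get_obs();p=o['tool_pos'];print(p.round(4))
print('stalk?',onz(r,277.5,318,p[2]+.0235+.026+.006).round(4))
cv2.imwrite("pics/w7.png",r['img'][:,:,::-1])
r=env.read_camera('scene');u,v=map(int,proj(r,p)); cv2.imwrite("pics/s7.png",cv2.resize(r['img'][v-40:v+45,u-50:u+60],None,fx=7,fy=7,interpolation=2)[:,:,::-1])
E
```

```text
time_s: 13.48
tool_pos: [0.5008, -0.0746, 0.089]
tool_rot: [180.0, 0.0, 90.0]
force: [-0.3, -0.4, -1.1]
grip_width: 0.0607
[ 0.5012 -0.0746  0.0895]
stalk? [ 0.5017 -0.0773  0.145 ]
```

View pics/s7.png

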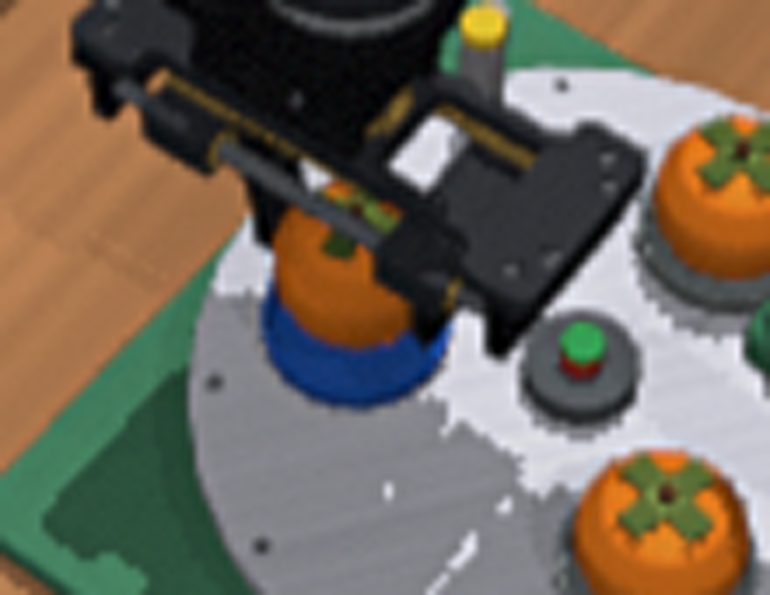

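View pics/w7.png

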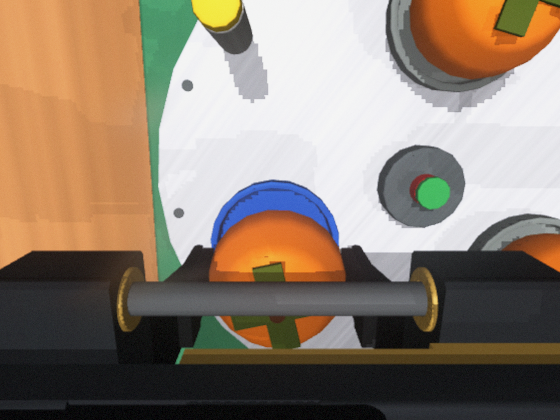

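```bash
python3 -m pendant '[{"rx":0,"ry":0,"rz":0,"tx":1,"ty":-1,"tz":5,"jaw":50},{"rx":0,"ry":0,"rz":0,"tx":0,"ty":0,"tz":5,"jaw":50},{"rx":0,"ry":0,"rz":0,"tx":0,"ty":0,"tz":4,"jaw":50},{"rx":0,"ry":0,"rz":0,"tx":0,"ty":0,"tz":2,"jaw":50},{"rx":0,"ry":0,"rz":0,"tx":0,"ty":0,"tz":1,"jaw":50},{"rx":0,"ry":0,"rz":0,"tx":0,"ty":0,"tz":0,"jaw":50}]'
python3 -m pendant '[{"rx":0,"ry":0,"rz":0,"tx":0,"ty":0,"tz":1,"jaw":50},{"rx":0,"ry":0,"rz":0,"tx":0,"ty":0,"tz":0,"jaw":50}]'
python3 -m pendant '[{"rx":0,"ry":0,"rz":0,"tx":0,"ty":0,"tz":1,"jaw":50},{"rx":0,"ry":0,"rz":0,"tx":0,"ty":0,"tz":0,"jaw":50}]'
```

```text
time_s: 14.08
tool_pos: [0.4991, -0.0733, 0.0713]
tool_rot: [-180.0, -0.0, 90.0]
force: [-0.0, 0.4, -1.7]
grip_width: 0.0609
time_s: 14.25
tool_pos: [0.4994, -0.0734, 0.0706]
tool_rot: [180.0, 0.0, 90.0]
force: [-0.4, 0.4, -1.5]
grip_width: 0.0604
time_s: 14.42
tool_pos: [0.4993, -0.0734, 0.0696]
tool_rot: [-180.0, 0.0, 90.0]
force: [-0.0, -0.8, -0.7]
grip_width: 0.0603
```

```bash
python3 -m pendant '[{"rx":0,"ry":0,"rz":0,"tx":0,"ty":0,"tz":1,"jaw":50},{"rx":0,"ry":0,"rz":0,"tx":0,"ty":0,"tz":0,"jaw":50}]'
python3 tip.py t8
```

```text
time_s: 14.58
tool_pos: [0.4995, -0.0734, 0.0687]
tool_rot: [180.0, 0.0, 90.0]
force: [0.1, 1.2, -0.4]
grip_width: 0.0608
wrist [ 0.4995 -0.0734  0.0687] [ 0.4 -0.7 -1.3]
-1 [(179, 221, 0.449, -0.058, 0.061), (190, 238, 0.454, -0.067, 0.062), (169, 240, 0.443, -0.068, 0.062)]
1 [(369, 247, 0.55, -0.072, 0.062), (384, 259, 0.558, -0.079, 0.062), (349, 226, 0.538, -0.06, 0.062)]
scene [ 0.4994 -0.0734  0.0687] [-0.3  1.  -1.1]
-1 [(254, 237, 0.451, -0.086, 0.057), (259, 235, 0.458, -0.073, 0.058), (252, 235, 0.444, -0.085, 0.059)]
1 [(289, 255, 0.558, -0.076, 0.057), (284, 254, 0.546, -0.081, 0.058), (286, 249, 0.541, -0.066, 0.058)]
221 200
```

View pics/t8.png

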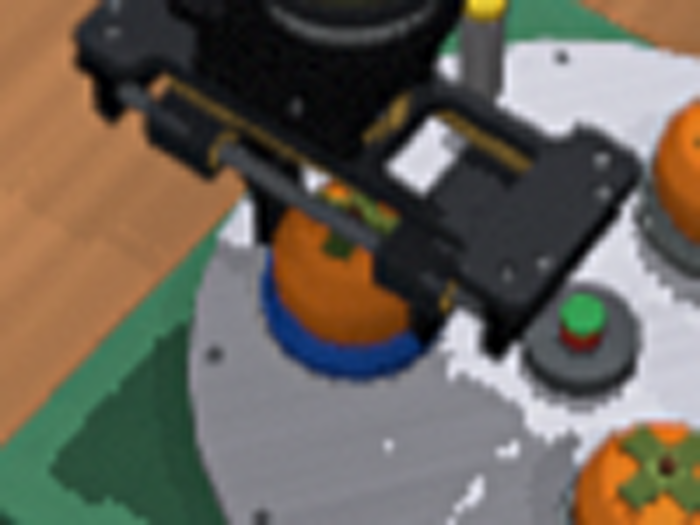

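```bash
for i in 1; do python3 -m pendant '[{"rx":0,"ry":0,"rz":0,"tx":-1,"ty":1,"tz":1,"jaw":50},{"rx":0,"ry":0,"rz":0,"tx":0,"ty":0,"tz":0,"jaw":50}]'; done
python3 -m pendant '[{"rx":0,"ry":0,"rz":0,"tx":0,"ty":0,"tz":1,"jaw":50},{"rx":0,"ry":0,"rz":0,"tx":0,"ty":0,"tz":0,"jaw":50}]'; python3 -c "
from h import *
F=[]
for i in range(6): env.read_camera('top'); F.append(env.get_obs()['force'])
print(np.mean(F,0).round(2))"
```

```text
time_s: 14.85
tool_pos: [0.4999, -0.0739, 0.0685]
tool_rot: [-179.9, -0.0, 90.0]
force: [-5.1, 1.8, 8.6]
grip_width: 0.0605
time_s: 15.02
tool_pos: [0.4999, -0.074, 0.0683]
tool_rot: [-179.9, 0.0, 90.0]
force: [-6.2, 1.7, 14.8]
grip_width: 0.0606
[-6.31  1.83 14.29]
```

It touched the floor: Fz rose from −1 to +14 N. I'll ease off 1 mm twice and check.

```bash
python3 -m pendant '[{"rx":0,"ry":0,"rz":0,"tx":0,"ty":0,"tz":-1,"jaw":50},{"rx":0,"ry":0,"rz":0,"tx":0,"ty":0,"tz":-0.5,"jaw":50},{"rx":0,"ry":0,"rz":0,"tx":0,"ty":0,"tz":0,"jaw":50}]'
```

```text
time_s: 15.57
tool_pos: [0.5005, -0.0742, 0.0684]
tool_rot: [180.0, 0.0, 90.0]
force: [-1.3, 1.2, 5.3]
grip_width: 0.0607
```

```bash
python3 -m pendant '[{"rx":0,"ry":0,"rz":0,"tx":0,"ty":0,"tz":-0.5,"jaw":62},{"rx":0,"ry":0,"rz":0,"tx":0,"ty":0,"tz":0,"jaw":64},{"rx":0,"ry":0,"rz":0,"tx":0,"ty":0,"tz":0,"jaw":68},{"rx":0,"ry":0,"rz":0,"tx":0,"ty":0,"tz":0,"jaw":74},{"rx":0,"ry":0,"rz":0,"tx":0,"ty":0,"tz":0,"jaw":80},{"rx":0,"ry":0,"rz":0,"tx":0,"ty":0,"tz":0,"jaw":80},{"rx":0,"ry":0,"rz":0,"tx":0,"ty":0,"tz":0,"jaw":80},{"rx":0,"ry":0,"rz":0,"tx":0,"ty":0,"tz":0,"jaw":80}]'
python3 - <<'E'
from h import *
r=env.read_camera('wrist');cv2.imwrite("pics/w9.png",r['img'][:,:,::-1])
E
```

```text
time_s: 16.23
tool_pos: [0.5004, -0.0744, 0.0686]
tool_rot: [180.0, 0.0, 90.0]
force: [-0.3, -0.3, 0.1]
grip_width: 0.0795
```

View pics/w9.png

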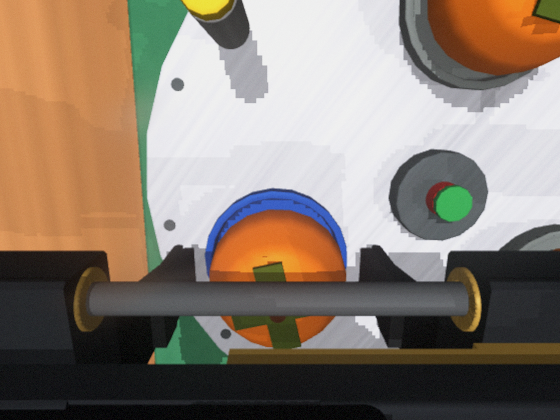

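Released: the fruit is in the cup at (277,275) and the red shaft still shows, so the detent is out. Rising straight up.

```bash
python3 -m pendant '[{"rx":0,"ry":0,"rz":0,"tx":0,"ty":0,"tz":-5,"jaw":80},{"rx":0,"ry":0,"rz":0,"tx":0,"ty":0,"tz":-15,"jaw":80},{"rx":0,"ry":0,"rz":0,"tx":0,"ty":0,"tz":-25,"jaw":80},{"rx":0,"ry":0,"rz":0,"tx":0,"ty":0,"tz":-25,"jaw":80},{"rx":0,"ry":0,"rz":0,"tx":0,"ty":0,"tz":-25,"jaw":80},{"rx":0,"ry":0,"rz":0,"tx":0,"ty":0,"tz":-15,"jaw":80},{"rx":0,"ry":0,"rz":0,"tx":-25,"ty":0,"tz":0,"jaw":80},{"rx":0,"ry":0,"rz":0,"tx":-25,"ty":0,"tz":0,"jaw":60},{"rx":0,"ry":0,"rz":0,"tx":-10,"ty":0,"tz":0,"jaw":40},{"rx":0,"ry":0,"rz":0,"tx":0,"ty":0,"tz":0,"jaw":20},{"rx":0,"ry":0,"rz":0,"tx":0,"ty":0,"tz":0,"jaw":0},{"rx":0,"ry":0,"rz":0,"tx":0,"ty":0,"tz":0,"jaw":0},{"rx":0,"ry":0,"rz":0,"tx":0,"ty":0,"tz":0,"jaw":0},{"rx":0,"ry":0,"rz":0,"tx":0,"ty":0,"tz":0,"jaw":0}]'
python3 - <<'E'
from h import *
o=env.get_obs();print(o['qpos'].round(1),o['tool_pos'].round(4))
r=env.read_camera('wrist');cv2.imwrite("pics/w10.png",r['img'][:,:,::-1])
for nm,lo,hi,z in(("yel",(24,150,120),(34,255,255),.122),("green",(60,120,80),(75,255,255),.092),("or",(5,150,80),(18,255,255),.092),("blue",(105,120,60),(125,255,255),.074)):
    for c,s in blobs(r,lo,hi,50):
      P=onz(r,*c,z)
      if abs(P[0]-.53)<.1 and abs(P[1])<.14: print(nm,c,s,P.round(4),onz(r,s[0]+s[2]/2,s[1]+s[3]/2,z).round(4))
E
```

```text
time_s: 17.45
tool_pos: [0.5005, -0.1328, 0.1786]
tool_rot: [-180.0, -0.0, 90.2]
force: [0.2, 0.1, -0.1]
grip_width: 0.0415
[ 48.8   5.8 -38.8 103.1   3.8  72.4   9.1] [ 0.5005 -0.1328  0.1786]
green [186.5  16.9] [176   0  25  48 693] [ 0.4417 -0.0025  0.092 ] [ 0.4428 -0.0067  0.092 ]
green [389.7  82.7] [379  71  23  24 439] [ 0.5778 -0.0425  0.092 ] [ 0.5783 -0.0427  0.092 ]
or [169.9   4.7] [163   0  12  14  50] [0.4314 0.0046 0.092 ] [0.4307 0.0033 0.092 ]
or [277.  129.2] [ 235   87   86   88 4270] [ 0.5011 -0.0738  0.092 ] [ 0.5018 -0.075   0.092 ]
blue [267.4 108. ] [230  81  93  92 762] [ 0.4939 -0.0593  0.074 ] [ 0.5007 -0.073   0.074 ]
```

View pics/w10.png

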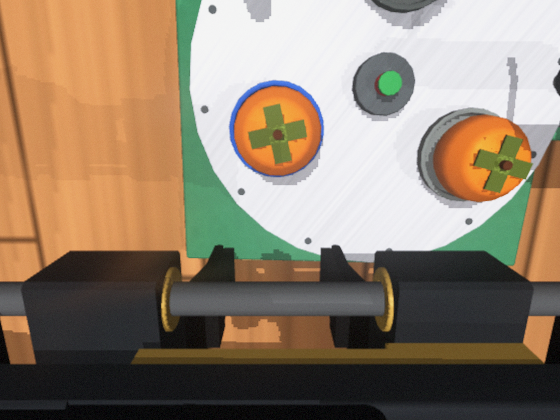

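The fruit is seated in the cup at (277,129): fruit (0.501,−0.074), cup (0.5007,−0.073). The tell-tale still shows red. Next I move behind the post.

```bash
python3 -m pendant '[{"rx":0,"ry":0,"rz":0,"tx":20,"ty":0,"tz":0,"jaw":0},{"rx":0,"ry":0,"rz":0,"tx":30,"ty":0,"tz":0,"jaw":0},{"rx":0,"ry":0,"rz":0,"tx":30,"ty":0,"tz":0,"jaw":0},{"rx":0,"ry":0,"rz":0,"tx":30,"ty":0,"tz":0,"jaw":0},{"rx":0,"ry":0,"rz":0,"tx":30,"ty":0,"tz":0,"jaw":0},{"rx":0,"ry":0,"rz":0,"tx":30,"ty":0,"tz":0,"jaw":0},{"rx":0,"ry":0,"rz":0,"tx":30,"ty":0,"tz":0,"jaw":0},{"rx":0,"ry":0,"rz":0,"tx":5,"ty":3,"tz":0,"jaw":0},{"rx":0,"ry":0,"rz":7,"tx":0,"ty":0,"tz":0,"jaw":0},{"rx":0,"ry":0,"rz":7,"tx":0,"ty":0,"tz":0,"jaw":0},{"rx":0,"ry":0,"rz":7,"tx":0,"ty":0,"tz":0,"jaw":0},{"rx":0,"ry":0,"rz":7,"tx":0,"ty":0,"tz":0,"jaw":0},{"rx":0,"ry":0,"rz":7,"tx":0,"ty":0,"tz":0,"jaw":0},{"rx":0,"ry":0,"rz":3,"tx":0,"ty":0,"tz":0,"jaw":0},{"rx":0,"ry":0,"rz":0,"tx":0,"ty":0,"tz":0,"jaw":0},{"rx":0,"ry":0,"rz":0,"tx":0,"ty":0,"tz":0,"jaw":0}]'
python3 - <<'E'
from h import *
o=env.get_obs();p=o['tool_pos'];print(o['qpos'].round(1),p.round(4),o['tool_rot'].round(1))
r=env.read_camera('wrist');cv2.imwrite("pics/w11.png",r['img'][:,:,::-1])
r=env.read_camera('scene');u,v=map(int,proj(r,p)); cv2.imwrite("pics/s11.png",cv2.resize(r['img'][v-40:v+60,u-60:u+60],None,fx=6,fy=6,interpolation=2)[:,:,::-1])
for c,s in blobs(r,(22,120,120),(32,255,255),8):print(c,onz(r,*c,.122).round(4)) if abs(c[0]-290)<30 else 0
W=cloud(r);d=W-p; yaw=np.radians(o['tool_rot'][2]); X=d[...,0]*np.cos(yaw)+d[...,1]*np.sin(yaw); Y=d[...,0]*np.sin(yaw)-d[...,1]*np.cos(yaw)
for z in np.arange(-.02,.12,.01):
  m=(abs(X)<.06)&(abs(Y)<.12)&(d[...,2]>z)&(d[...,2]<z+.01)
  if m.sum(): print(z.round(2),m.sum(),X[m].min().round(3),X[m].max().round(3),Y[m].min().round(3),Y[m].max().round(3))
E
```

```text
time_s: 18.83
tool_pos: [0.5032, 0.0708, 0.1786]
tool_rot: [180.0, 0.0, 52.2]
force: [0.3, 0.8, 0.7]
grip_width: 0.0008
[ 33.7   5.1 -46.5 104.1   3.9  72.4 -51.8] [0.5032 0.0708 0.1786] [180.    0.   52.2]
[289.5 199.5] [0.4822 0.0305 0.122 ]
0.0 1 -0.011 -0.011 0.007 0.007
0.01 5 -0.011 -0.01 -0.009 0.009
0.02 3 -0.012 -0.011 -0.001 0.008
0.05 1 -0.012 -0.012 0.011 0.011
0.07 1 -0.014 -0.014 0.03 0.03
0.08 128 -0.038 0.036 -0.085 0.09
0.09 241 -0.039 0.038 -0.087 0.089
0.1 325 -0.039 0.037 -0.087 0.095
0.11 186 -0.038 0.035 -0.088 0.097
```

View pics/s11.png

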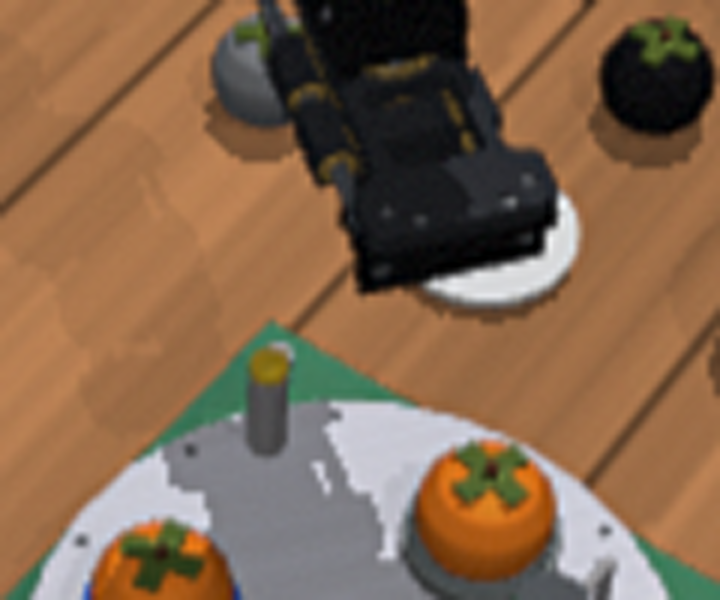

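```bash
python3 -m pendant '[{"rx":0,"ry":0,"rz":0,"tx":0,"ty":3,"tz":20,"jaw":0},{"rx":0,"ry":0,"rz":0,"tx":0,"ty":0,"tz":30,"jaw":0},{"rx":0,"ry":0,"rz":0,"tx":0,"ty":0,"tz":30,"jaw":0},{"rx":0,"ry":0,"rz":0,"tx":0,"ty":0,"tz":23,"jaw":0},{"rx":0,"ry":0,"rz":0,"tx":0,"ty":0,"tz":10,"jaw":0},{"rx":0,"ry":0,"rz":0,"tx":-10,"ty":0,"tz":0,"jaw":0},{"rx":0,"ry":0,"rz":0,"tx":-6,"ty":0,"tz":0,"jaw":0},{"rx":0,"ry":0,"rz":0,"tx":0,"ty":0,"tz":0,"jaw":0},{"rx":0,"ry":0,"rz":0,"tx":0,"ty":0,"tz":0,"jaw":0}]'
python3 - <<'E'
from h import *
o=env.get_obs();p=o['tool_pos'];print(p.round(4),o['tool_rot'].round(1),o['force'].round(1))
r=env.read_camera('scene');u,v=map(int,proj(r,p)); cv2.imwrite("pics/s12.png",cv2.resize(r['img'][v-50:v+50,u-60:u+60],None,fx=6,fy=6,interpolation=2)[:,:,::-1])
r=env.read_camera('wrist');cv2.imwrite("pics/w12.png",r['img'][:,:,::-1])
E
```

```text
time_s: 19.68
tool_pos: [0.497, 0.0554, 0.0673]
tool_rot: [179.8, -0.1, 52.0]
force: [0.5, -0.0, -0.2]
grip_width: 0.0004
[0.497  0.0554 0.0673] [ 1.798e+02 -1.000e-01  5.200e+01] [ 0.5 -0.  -0.2]
```

View pics/s12.png

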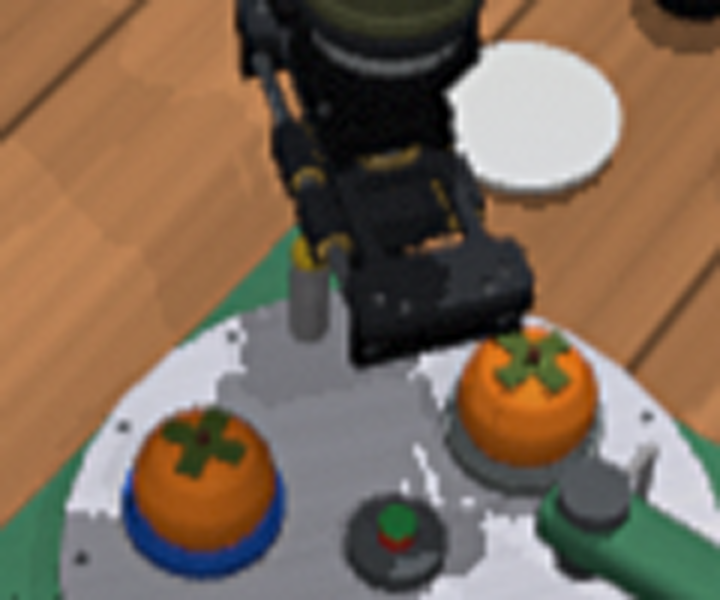

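```bash
python3 -m pendant '[{"rx":0,"ry":0,"rz":0,"tx":-2,"ty":0,"tz":0,"jaw":0},{"rx":0,"ry":0,"rz":0,"tx":-2,"ty":0,"tz":0,"jaw":0},{"rx":0,"ry":0,"rz":0,"tx":-2,"ty":0,"tz":0,"jaw":0},{"rx":0,"ry":0,"rz":0,"tx":-2,"ty":0,"tz":0,"jaw":0},{"rx":0,"ry":0,"rz":-0.9,"tx":-2,"ty":0,"tz":0,"jaw":0},{"rx":0,"ry":0,"rz":-0.9,"tx":-2,"ty":0,"tz":0,"jaw":0},{"rx":0,"ry":0,"rz":-0.9,"tx":-2,"ty":0,"tz":0,"jaw":0},{"rx":0,"ry":0,"rz":-0.9,"tx":-2,"ty":0,"tz":0,"jaw":0}]'
cat > look.py <<'E'
from h import *
import sys
o=env.get_obs();p=o['tool_pos'];A=np.array([.577,-.042])
y=np.radians(o['tool_rot'][2]); f=o['force']
print('t',o['time_s'],p.round(4),'yaw',o['tool_rot'][2].round(1),'F',f.round(1),'Fpush',round(f[0]*np.cos(y)+f[1]*np.sin(y),1),'lat',round(f[0]*np.sin(y)-f[1]*np.cos(y),1))
d=p[:2]-A; print('tool r',np.hypot(*d).round(4),'ang',np.degrees(np.arctan2(d[1],d[0])).round(1)%360)
r=env.read_camera('scene')
for c,s in blobs(r,(22,120,100),(32,255,255),6):
  P=onz(r,*c,.122); e=P[:2]-A
  if abs(np.hypot(*e)-.124)<.03: print('post',P.round(4),np.hypot(*e).round(4),'ang',(np.degrees(np.arctan2(e[1],e[0]))%360).round(1))
hs=cv2.cvtColor(r['img'],cv2.COLOR_RGB2HSV); sub=hs[238:258,294:314]
red=cv2.inRange(sub,(0,120,60),(8,255,255))|cv2.inRange(sub,(172,120,60),(180,255,255))
print('red px',int((red>0).sum()))
if len(sys.argv)>1: cv2.imwrite(f"pics/{sys.argv[1]}.png",cv2.resize(r['img'][170:305,235:385],None,fx=5,fy=4.4,interpolation=2)[:,:,::-1])
E
python3 look.py p1
```

```text
time_s: 20.45
tool_pos: [0.4861, 0.0443, 0.0657]
tool_rot: [-180.0, -0.1, 55.8]
force: [0.8, 4.4, -0.5]
grip_width: 0.0004
t 20.45 [0.4861 0.0443 0.0657] yaw 55.8 F [ 0.8  4.4 -0.5] Fpush 4.0 lat -1.8
tool r 0.1254 ang 136.5
red px 10
```

View pics/p1.png

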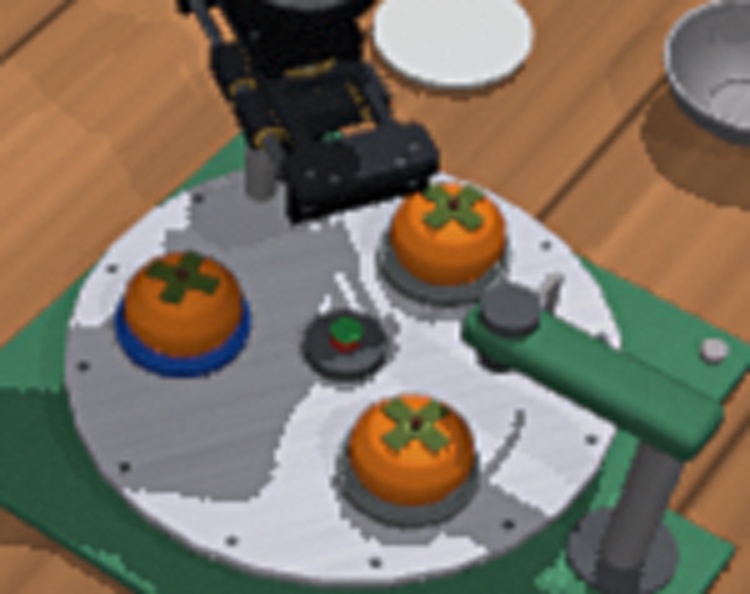

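Contact at about 4 N and the post is moving. I'll continue in short calls along the arc.

```bash
python3 -m pendant '[{"rx":0,"ry":0,"rz":-0.9,"tx":-2,"ty":0,"tz":0,"jaw":0},{"rx":0,"ry":0,"rz":-0.9,"tx":-2,"ty":0,"tz":0,"jaw":0},{"rx":0,"ry":0,"rz":-0.9,"tx":-2,"ty":0,"tz":0,"jaw":0},{"rx":0,"ry":0,"rz":-0.9,"tx":-2,"ty":0,"tz":0,"jaw":0},{"rx":0,"ry":0,"rz":-0.9,"tx":-2,"ty":0,"tz":0,"jaw":0}]'; python3 look.py
python3 -m pendant '[{"rx":0,"ry":0,"rz":-0.9,"tx":-2,"ty":0,"tz":0,"jaw":0},{"rx":0,"ry":0,"rz":-0.9,"tx":-2,"ty":0,"tz":0,"jaw":0},{"rx":0,"ry":0,"rz":-0.9,"tx":-2,"ty":0,"tz":0,"jaw":0},{"rx":0,"ry":0,"rz":-0.9,"tx":-2,"ty":0,"tz":0,"jaw":0}]' >/dev/null; python3 look.py p2
```

```text
time_s: 20.92
tool_pos: [0.4805, 0.035, 0.0656]
tool_rot: [-180.0, 0.0, 60.2]
force: [1.1, 4.6, 0.4]
grip_width: 0.0009
t 20.9167 [0.4805 0.035  0.0656] yaw 60.2 F [1.1 4.6 0.4] Fpush 4.5 lat -1.3
tool r 0.1234 ang 141.4
red px 10
t 21.3 [0.4769 0.0278 0.0656] yaw 63.8 F [ 0.8  4.5 -0. ] Fpush 4.4 lat -1.2
tool r 0.122 ang 145.1
red px 10
```

View pics/p2.png

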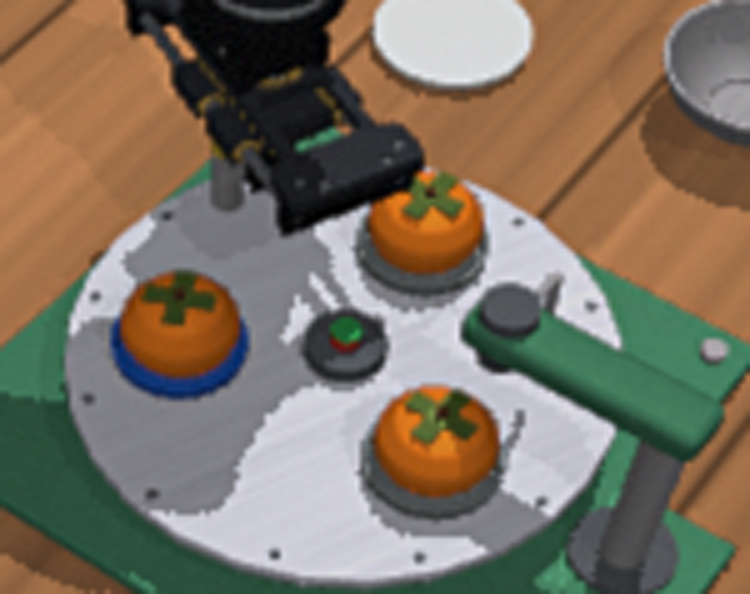

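```bash
python3 -m pendant '[{"rx":0,"ry":0,"rz":-0.9,"tx":-2,"ty":-1,"tz":0,"jaw":0},{"rx":0,"ry":0,"rz":-0.9,"tx":-2,"ty":-1,"tz":0,"jaw":0},{"rx":0,"ry":0,"rz":-0.9,"tx":-2,"ty":-1,"tz":0,"jaw":0},{"rx":0,"ry":0,"rz":-0.9,"tx":-2,"ty":0,"tz":0,"jaw":0}]' >/dev/null; python3 look.py
python3 -m pendant '[{"rx":0,"ry":0,"rz":-0.9,"tx":-2,"ty":0,"tz":0,"jaw":0},{"rx":0,"ry":0,"rz":-0.9,"tx":-2,"ty":0,"tz":0,"jaw":0},{"rx":0,"ry":0,"rz":-0.9,"tx":-2,"ty":0,"tz":0,"jaw":0}]' >/dev/null; python3 look.py p3
```

```text
t 21.6833 [0.4703 0.0219 0.0656] yaw 67.4 F [-0.6  4.3  1.1] Fpush 3.7 lat -2.2
tool r 0.1244 ang 149.1
red px 9
t 21.9833 [0.4682 0.0167 0.0656] yaw 70.1 F [-0.2  4.3  1.8] Fpush 4.0 lat -1.6
tool r 0.1236 ang 151.6
post [ 0.461  -0.0108  0.122 ] 0.1201 ang 164.9
red px 10
```

```bash
python3 -m pendant '[{"rx":0,"ry":0,"rz":-0.9,"tx":-2,"ty":0,"tz":0,"jaw":0},{"rx":0,"ry":0,"rz":-0.9,"tx":-2,"ty":0,"tz":0,"jaw":0},{"rx":0,"ry":0,"rz":-0.9,"tx":-2,"ty":0,"tz":0,"jaw":0}]' >/dev/null; python3 look.py p4
```

```text
t 22.2833 [0.4666 0.0109 0.0656] yaw 72.8 F [-0.   7.   1.2] Fpush 6.6 lat -2.1
tool r 0.1224 ang 154.4
post [ 0.4592 -0.0161  0.122 ] 0.1206 ang 167.6
red px 10
```

The force is rising to 6.6 N, so the hump is starting. Smaller calls from here.

```bash
python3 -m pendant '[{"rx":0,"ry":0,"rz":-0.7,"tx":-1.5,"ty":-0.5,"tz":0,"jaw":0},{"rx":0,"ry":0,"rz":-0.7,"tx":-1.5,"ty":-0.5,"tz":0,"jaw":0}]' >/dev/null; python3 look.py
```

```text
t 22.5 [0.4652 0.0092 0.0657] yaw 74.2 F [ 0.9  7.4 -0.3] Fpush 7.3 lat -1.1
tool r 0.123 ang 155.4
post [ 0.4611 -0.0187  0.122 ] 0.1182 ang 168.7
red px 11
```

```bash
python3 -m pendant '[{"rx":0,"ry":0,"rz":-0.7,"tx":-1.5,"ty":-0.5,"tz":0,"jaw":0},{"rx":0,"ry":0,"rz":-0.7,"tx":-1.5,"ty":-0.5,"tz":0,"jaw":0}]' >/dev/null; python3 look.py
```

```text
t 22.7167 [0.4631 0.0064 0.0656] yaw 75.6 F [-1.2  5.2  0.5] Fpush 4.7 lat -2.5
tool r 0.1238 ang 157.0
post [ 0.4596 -0.0211  0.122 ] 0.1193 ang 169.9
red px 11
```

```bash
python3 -m pendant '[{"rx":0,"ry":0,"rz":-0.7,"tx":-1.5,"ty":-0.5,"tz":0,"jaw":0},{"rx":0,"ry":0,"rz":-0.7,"tx":-1.5,"ty":0,"tz":0,"jaw":0}]' >/dev/null; python3 look.py p5
```

```text
t 22.9333 [0.4615 0.0024 0.0656] yaw 77.0 F [-1.2  3.1  0.5] Fpush 2.8 lat -1.8
tool r 0.1237 ang 159.0
post [ 0.4594 -0.0252  0.122 ] 0.1188 ang 171.9
red px 11
```

View pics/p5.png

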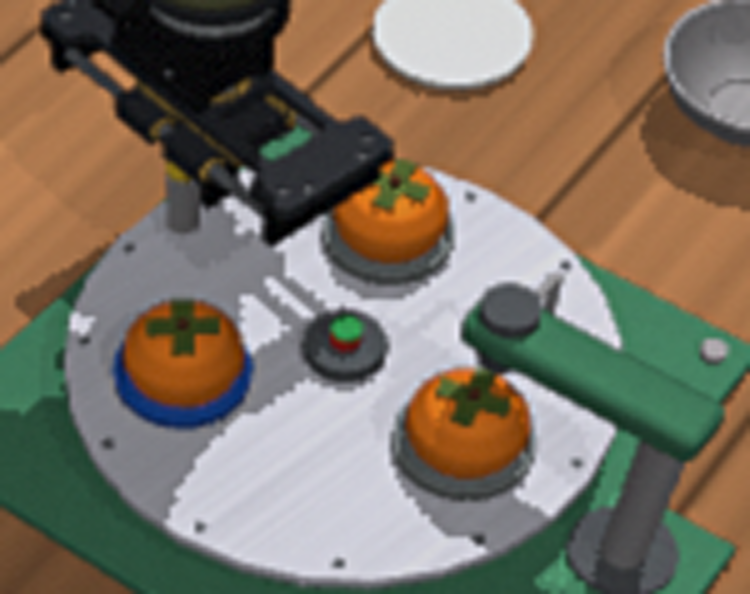

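```bash
python3 -m pendant '[{"rx":0,"ry":0,"rz":-0.7,"tx":-1.5,"ty":0,"tz":0,"jaw":0},{"rx":0,"ry":0,"rz":-0.7,"tx":-1.5,"ty":0,"tz":0,"jaw":0}]' >/dev/null; python3 look.py
```

```text
t 23.15 [ 0.4611 -0.0015  0.0655] yaw 78.4 F [-0.2 -0.3 -0.7] Fpush -0.3 lat -0.1
tool r 0.1227 ang 160.7
post [ 0.4577 -0.0293  0.122 ] 0.12 ang 173.9
red px 11
```

```bash
python3 -m pendant '[{"rx":0,"ry":0,"rz":-0.7,"tx":-1.5,"ty":0,"tz":0,"jaw":0},{"rx":0,"ry":0,"rz":0,"tx":0,"ty":0,"tz":0,"jaw":0}]' >/dev/null; python3 look.py p6
```

```text
t 23.3667 [ 0.461  -0.0026  0.0656] yaw 79.0 F [ 1.1 -0.8 -0.2] Fpush -0.6 lat 1.2
tool r 0.1225 ang 161.3
post [ 0.4568 -0.0375  0.122 ] 0.1203 ang 177.9
red px 0
```

View pics/p6.png

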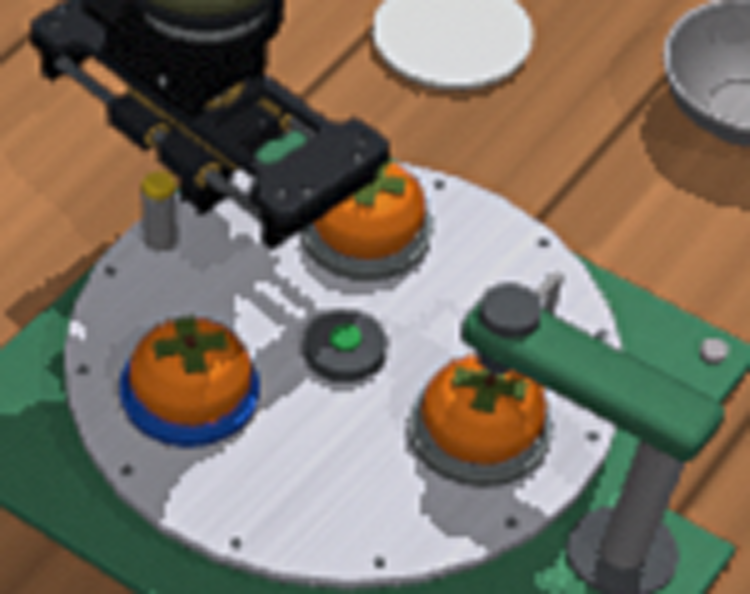

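The tell-tale has dropped (no red at (345,335)) and the post snapped ahead. I'll realign behind it and make contact gently.

```bash
python3 -m pendant '[{"rx":0,"ry":0,"rz":-3,"tx":-1,"ty":-3,"tz":0,"jaw":0},{"rx":0,"ry":0,"rz":-3,"tx":-1,"ty":-2,"tz":0,"jaw":0},{"rx":0,"ry":0,"rz":-2,"tx":-1,"ty":0,"tz":0,"jaw":0},{"rx":0,"ry":0,"rz":0,"tx":-1,"ty":0,"tz":0,"jaw":0},{"rx":0,"ry":0,"rz":0,"tx":-1,"ty":0,"tz":0,"jaw":0},{"rx":0,"ry":0,"rz":0,"tx":0,"ty":0,"tz":0,"jaw":0}]' >/dev/null; python3 look.py
```

```text
t 23.9167 [ 0.4555 -0.0061  0.0657] yaw 87.0 F [-0.9 -0.5  0.8] Fpush -0.6 lat -0.8
tool r 0.1267 ang 163.5
post [ 0.4572 -0.0376  0.122 ] 0.1199 ang 177.9
red px 0
```

```bash
python3 -m pendant '[{"rx":0,"ry":0,"rz":0,"tx":-1,"ty":0,"tz":0,"jaw":0},{"rx":0,"ry":0,"rz":0,"tx":-1,"ty":0,"tz":0,"jaw":0},{"rx":0,"ry":0,"rz":0,"tx":0,"ty":0,"tz":0,"jaw":0}]' >/dev/null; python3 look.py
```

```text
t 24.2167 [ 0.4553 -0.008   0.0656] yaw 87.0 F [ 0.3 -0.4 -0.7] Fpush -0.4 lat 0.3
tool r 0.1263 ang 164.4
post [ 0.4571 -0.038   0.122 ] 0.1199 ang 178.1
red px 0
```

```bash
python3 -m pendant '[{"rx":0,"ry":0,"rz":0,"tx":-1,"ty":0,"tz":0,"jaw":0},{"rx":0,"ry":0,"rz":0,"tx":-1,"ty":0,"tz":0,"jaw":0},{"rx":0,"ry":0,"rz":0,"tx":0,"ty":0,"tz":0,"jaw":0}]' >/dev/null; python3 look.py p7
```

```text
t 24.5167 [ 0.4552 -0.01    0.0656] yaw 87.0 F [-0.1  0.1  0.3] Fpush 0.1 lat -0.1
tool r 0.1259 ang 165.3
post [ 0.4575 -0.0389  0.122 ] 0.1195 ang 178.5
red px 0
```

View pics/p7.png

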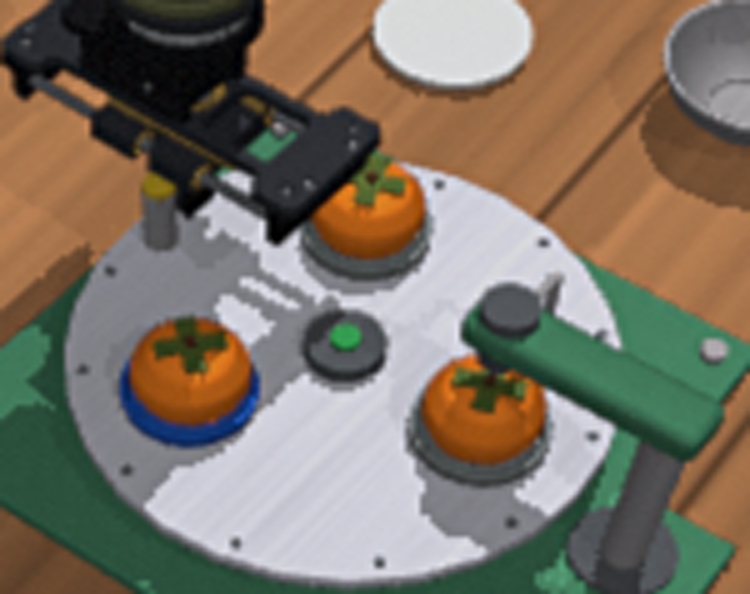

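Not yet in contact. I'll go on 1 mm at a time.

```bash
python3 -m pendant '[{"rx":0,"ry":0,"rz":0,"tx":-1,"ty":0,"tz":0,"jaw":0},{"rx":0,"ry":0,"rz":0,"tx":-1,"ty":0,"tz":0,"jaw":0},{"rx":0,"ry":0,"rz":0,"tx":0,"ty":0,"tz":0,"jaw":0}]' >/dev/null; python3 look.py
```

```text
t 24.8167 [ 0.4551 -0.012   0.0656] yaw 87.0 F [ 0.3  0.2 -0. ] Fpush 0.3 lat 0.3
tool r 0.1255 ang 166.2
post [ 0.4571 -0.04    0.122 ] 0.12 ang 179.1
red px 0
```

```bash
python3 -m pendant '[{"rx":0,"ry":0,"rz":0,"tx":-1,"ty":0,"tz":0,"jaw":0},{"rx":0,"ry":0,"rz":0,"tx":0,"ty":0,"tz":0,"jaw":0}]' >/dev/null; python3 look.py
```

```text
t 25.0333 [ 0.455  -0.0129  0.0656] yaw 87.0 F [ 0.8 -0.5  0.6] Fpush -0.5 lat 0.8
tool r 0.1254 ang 166.6
post [ 0.4572 -0.0407  0.122 ] 0.1198 ang 179.4
red px 0
```

```bash
python3 -m pendant '[{"rx":0,"ry":0,"rz":0,"tx":-1,"ty":0,"tz":0,"jaw":0},{"rx":0,"ry":0,"rz":0,"tx":0,"ty":0,"tz":0,"jaw":0}]' >/dev/null; python3 look.py
```

```text
t 25.25 [ 0.455  -0.0139  0.0656] yaw 87.0 F [ 0.8  0.3 -0.4] Fpush 0.4 lat 0.8
tool r 0.1252 ang 167.0
post [ 0.4578 -0.0411  0.122 ] 0.1192 ang 179.5
red px 0
```

```bash
python3 -m pendant '[{"rx":0,"ry":0,"rz":0,"tx":-1,"ty":0,"tz":0,"jaw":0},{"rx":0,"ry":0,"rz":0,"tx":0,"ty":0,"tz":0,"jaw":0}]' >/dev/null; python3 look.py
```

```text
t 25.4667 [ 0.455  -0.0149  0.0656] yaw 87.0 F [-0.7  0.6  0.2] Fpush 0.6 lat -0.7
tool r 0.125 ang 167.5
post [ 0.457  -0.0421  0.122 ] 0.12 ang 180.0
red px 0
```

```bash
python3 -m pendant '[{"rx":0,"ry":0,"rz":-0.4,"tx":-1,"ty":0,"tz":0,"jaw":0},{"rx":0,"ry":0,"rz":-0.4,"tx":-1,"ty":0,"tz":0,"jaw":0},{"rx":0,"ry":0,"rz":0,"tx":0,"ty":0,"tz":0,"jaw":0}]' >/dev/null; python3 look.py
```

```text
t 25.7667 [ 0.4546 -0.0164  0.0656] yaw 87.9 F [0.1 1.8 1.4] Fpush 1.8 lat -0.0
tool r 0.125 ang 168.2
post [ 0.4569 -0.0433  0.122 ] 0.1201 ang 180.6
red px 0
```

```bash
python3 -m pendant '[{"rx":0,"ry":0,"rz":-0.4,"tx":-1,"ty":0,"tz":0,"jaw":0},{"rx":0,"ry":0,"rz":0,"tx":0,"ty":0,"tz":0,"jaw":0}]' >/dev/null; python3 look.py
```

```text
t 25.9833 [ 0.4545 -0.0174  0.0656] yaw 88.3 F [-1.1  3.1  0.7] Fpush 3.0 lat -1.2
tool r 0.1249 ang 168.6
post [ 0.4573 -0.0446  0.122 ] 0.1197 ang 181.2
red px 0
```

```bash
python3 -m pendant '[{"rx":0,"ry":0,"rz":-0.4,"tx":-1,"ty":0,"tz":0,"jaw":0},{"rx":0,"ry":0,"rz":0,"tx":0,"ty":0,"tz":0,"jaw":0}]' >/dev/null; python3 look.py p8
```

```text
t 26.2 [ 0.4545 -0.018   0.0656] yaw 88.7 F [-2.1  5.2  1.7] Fpush 5.1 lat -2.3
tool r 0.1248 ang 168.9
post [ 0.4577 -0.0447  0.122 ] 0.1193 ang 181.3
red px 0
```

View pics/p8.png

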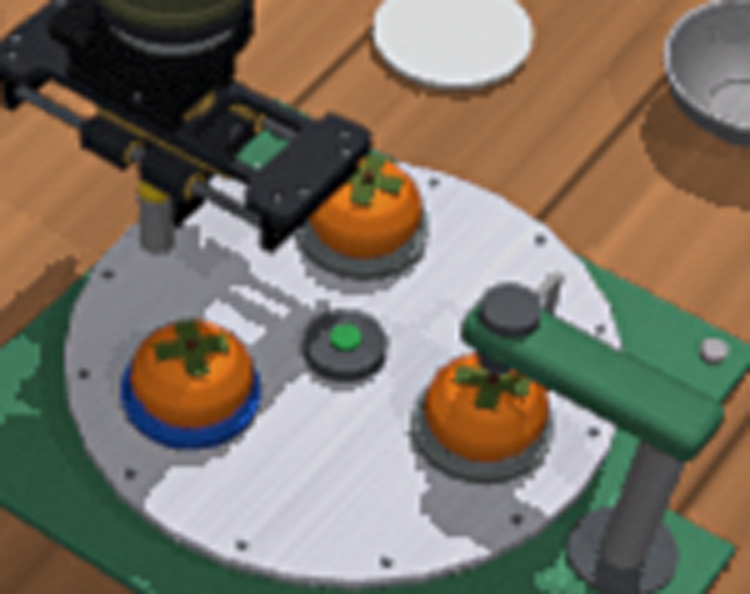

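The force is building to 5 N against the stop with the tell-tale down. I'll keep on in 1 mm steps up to about 13 N.

```bash
python3 -m pendant '[{"rx":0,"ry":0,"rz":0,"tx":-1,"ty":0,"tz":0,"jaw":0},{"rx":0,"ry":0,"rz":0,"tx":0,"ty":0,"tz":0,"jaw":0}]' >/dev/null; python3 look.py
```

```text
t 26.4167 [ 0.4545 -0.0185  0.0656] yaw 88.7 F [-1.8  6.2  1.6] Fpush 6.2 lat -2.0
tool r 0.1248 ang 169.2
post [ 0.4583 -0.0451  0.122 ] 0.1188 ang 181.5
red px 0
```

```bash
python3 -m pendant '[{"rx":0,"ry":0,"rz":0,"tx":-1,"ty":0,"tz":0,"jaw":0},{"rx":0,"ry":0,"rz":0,"tx":0,"ty":0,"tz":0,"jaw":0}]' >/dev/null; python3 look.py
```

```text
t 26.6333 [ 0.4544 -0.019   0.0656] yaw 88.7 F [-1.8  6.9  2.1] Fpush 6.9 lat -2.0
tool r 0.1247 ang 169.4
post [ 0.4577 -0.0459  0.122 ] 0.1194 ang 181.9
red px 0
```

```bash
python3 -m pendant '[{"rx":0,"ry":0,"rz":0,"tx":-1,"ty":0,"tz":0,"jaw":0},{"rx":0,"ry":0,"rz":0,"tx":0,"ty":0,"tz":0,"jaw":0}]' >/dev/null; python3 look.py
```

```text
t 26.85 [ 0.4544 -0.0193  0.0656] yaw 88.7 F [-2.7  8.4  2.8] Fpush 8.3 lat -2.9
tool r 0.1247 ang 169.5
post [ 0.4564 -0.046   0.122 ] 0.1206 ang 181.9
red px 0
```

```bash
python3 -m pendant '[{"rx":0,"ry":0,"rz":0,"tx":-1,"ty":0,"tz":0,"jaw":0},{"rx":0,"ry":0,"rz":0,"tx":-1,"ty":0,"tz":0,"jaw":0},{"rx":0,"ry":0,"rz":0,"tx":0,"ty":0,"tz":0,"jaw":0}]' >/dev/null; python3 look.py
```

```text
t 27.15 [ 0.4544 -0.0201  0.0656] yaw 88.7 F [-2.5 10.4  2.8] Fpush 10.3 lat -2.7
tool r 0.1246 ang 169.9
post [ 0.4574 -0.0477  0.122 ] 0.1197 ang 182.7
red px 0
```

```bash
python3 -m pendant '[{"rx":0,"ry":0,"rz":0,"tx":-1,"ty":0,"tz":0,"jaw":0},{"rx":0,"ry":0,"rz":0,"tx":0,"ty":0,"tz":0,"jaw":0}]' >/dev/null; python3 look.py
```

```text
t 27.3667 [ 0.4543 -0.0205  0.0656] yaw 88.8 F [-2.7 12.1  3.2] Fpush 12.0 lat -2.9
tool r 0.1245 ang 170.1
post [ 0.4568 -0.0473  0.122 ] 0.1203 ang 182.5
red px 0
```

```bash
python3 -m pendant '[{"rx":0,"ry":0,"rz":0,"tx":-0.5,"ty":0,"tz":0,"jaw":0},{"rx":0,"ry":0,"rz":0,"tx":0,"ty":0,"tz":0,"jaw":0},{"rx":0,"ry":0,"rz":0,"tx":0,"ty":0,"tz":0,"jaw":0},{"rx":0,"ry":0,"rz":0,"tx":0,"ty":0,"tz":0,"jaw":0},{"rx":0,"ry":0,"rz":0,"tx":0,"ty":0,"tz":0,"jaw":0},{"rx":0,"ry":0,"rz":0,"tx":0,"ty":0,"tz":0,"jaw":0}]' >/dev/null; python3 look.py
python3 -m pendant '[{"rx":0,"ry":0,"rz":0,"tx":0,"ty":0,"tz":0,"jaw":0},{"rx":0,"ry":0,"rz":0,"tx":0,"ty":0,"tz":0,"jaw":0},{"rx":0,"ry":0,"rz":0,"tx":0,"ty":0,"tz":0,"jaw":0},{"rx":0,"ry":0,"rz":0,"tx":0,"ty":0,"tz":0,"jaw":0},{"rx":0,"ry":0,"rz":0,"tx":0,"ty":0,"tz":0,"jaw":0},{"rx":0,"ry":0,"rz":0,"tx":0,"ty":0,"tz":0,"jaw":0},{"rx":0,"ry":0,"rz":0,"tx":0,"ty":0,"tz":0,"jaw":0},{"rx":0,"ry":0,"rz":0,"tx":0,"ty":0,"tz":0,"jaw":0}]' >/dev/null; python3 look.py p9
```

```text
t 27.9167 [ 0.4543 -0.0206  0.0656] yaw 88.8 F [-3.5 12.6  3. ] Fpush 12.5 lat -3.7
tool r 0.1245 ang 170.1
post [ 0.4574 -0.0477  0.122 ] 0.1197 ang 182.7
red px 0
t 28.6333 [ 0.4543 -0.0206  0.0656] yaw 88.8 F [-2.7 13.1  3.1] Fpush 13.0 lat -3.0
tool r 0.1245 ang 170.1
post [ 0.4574 -0.0477  0.122 ] 0.1197 ang 182.7
red px 0
```

I leaned at about 13 N for over a second with the tell-tale down. Backing off slowly, then up and away.

```bash
python3 -m pendant '[{"rx":0,"ry":0,"rz":0,"tx":2,"ty":0,"tz":0,"jaw":0},{"rx":0,"ry":0,"rz":0,"tx":2,"ty":0,"tz":0,"jaw":0},{"rx":0,"ry":0,"rz":0,"tx":2,"ty":0,"tz":0,"jaw":0},{"rx":0,"ry":0,"rz":0,"tx":2,"ty":0,"tz":0,"jaw":0},{"rx":0,"ry":0,"rz":0,"tx":2,"ty":0,"tz":0,"jaw":0},{"rx":0,"ry":0,"rz":0,"tx":3,"ty":0,"tz":0,"jaw":0},{"rx":0,"ry":0,"rz":0,"tx":5,"ty":0,"tz":0,"jaw":0},{"rx":0,"ry":0,"rz":0,"tx":10,"ty":0,"tz":0,"jaw":0},{"rx":0,"ry":0,"rz":0,"tx":0,"ty":0,"tz":-15,"jaw":0},{"rx":0,"ry":0,"rz":0,"tx":0,"ty":0,"tz":-30,"jaw":0},{"rx":0,"ry":0,"rz":0,"tx":0,"ty":0,"tz":-30,"jaw":0},{"rx":0,"ry":0,"rz":0,"tx":0,"ty":0,"tz":-30,"jaw":0},{"rx":0,"ry":0,"rz":0,"tx":25,"ty":0,"tz":-20,"jaw":0},{"rx":0,"ry":0,"rz":0,"tx":30,"ty":0,"tz":0,"jaw":0},{"rx":0,"ry":0,"rz":0,"tx":30,"ty":0,"tz":0,"jaw":0},{"rx":0,"ry":0,"rz":0,"tx":30,"ty":0,"tz":0,"jaw":0},{"rx":0,"ry":0,"rz":0,"tx":0,"ty":0,"tz":0,"jaw":0},{"rx":0,"ry":0,"rz":0,"tx":0,"ty":0,"tz":0,"jaw":0},{"rx":0,"ry":0,"rz":0,"tx":0,"ty":0,"tz":0,"jaw":0}]'
python3 look.py p10; python3 - <<'E'
from h import *
for n in('top','scene'):
  r=env.read_camera(n)
  if n=='top': cv2.imwrite("pics/topend.png",r['img'][:,:,::-1])
  for nm,lo,hi,z in(("or",(5,150,80),(18,255,255),.092),("blue",(105,120,60),(125,255,255),.072)):
    for c,s in blobs(r,lo,hi,12):
      P=onz(r,s[0]+s[2]/2,s[1]+s[3]/2,z)
      if np.hypot(P[0]-.53,P[1]+.12)<.06: print(n,nm,s,P.round(4))
E
```

```text
time_s: 30.27
tool_pos: [0.458, 0.1177, 0.1905]
tool_rot: [-180.0, 0.0, 88.7]
force: [0.2, -0.1, -0.4]
grip_width: 0.0005
t 30.2667 [0.458  0.1177 0.1905] yaw 88.7 F [ 0.2 -0.1 -0.4] Fpush -0.1 lat 0.2
tool r 0.1992 ang 126.7
post [ 0.4568 -0.0406  0.122 ] 0.1202 ang 179.3
red px 0
top or [305 175  19  19 228] [ 0.53   -0.1138  0.092 ]
scene or [261 243  24  24 354] [ 0.5368 -0.1166  0.092 ]
scene blue [259 254  28  18 150] [ 0.5435 -0.1257  0.072 ]
```

View pics/p10.png

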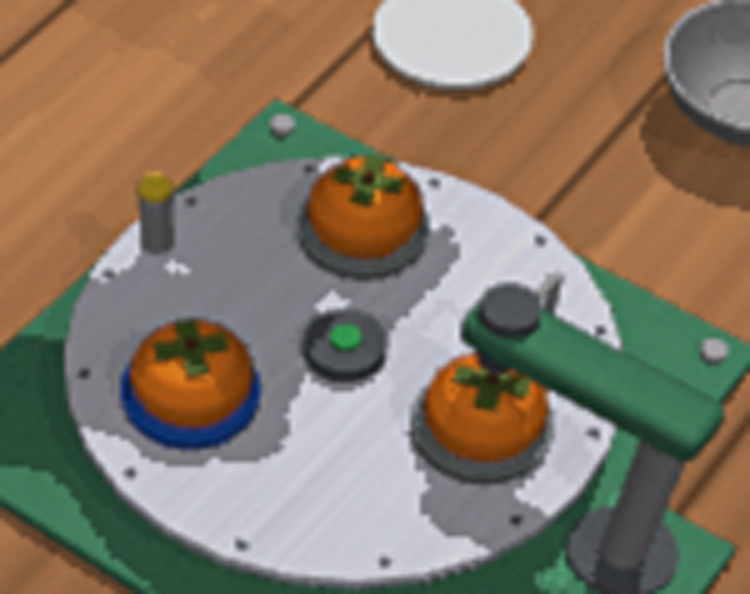

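View pics/topend.png

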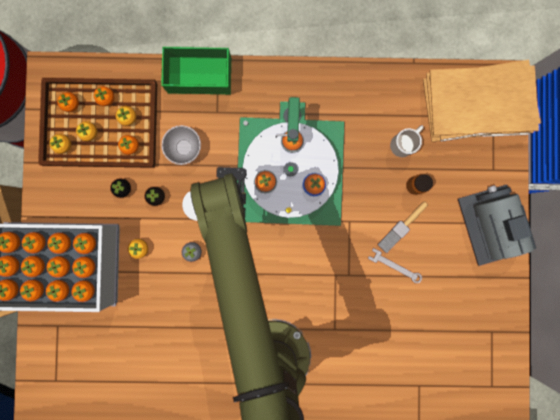

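The fruit is upright in the blue cup, only the green top of the tell-tale shows, the gripper is clear and the bystanders are where they were. Handing in.

```bash
python3 -c "
from cell import env
print(env.sign_off(), env.get_obs()['time_s'])"
```

```text
the job is handed in; nothing more can be done
the job is handed in; nothing more can be done
```

The persimmon is in the blue cup and the carousel is turned home with its detent in. I handed the job in at about 30 s; no verdict is reported.

- **First grasp missed:** both cameras showed the fingertips about 26 mm higher than the reported tool position implied. I corrected for that and the second grasp held at 60.5 mm.
- **Placing:** the fruit was set down with up to 15 N of measured downward force. After release it sat within about 2 mm of the cup's centre, with the tell-tale still out.
- **Turning:** pushing the post took about 4 N, then a hump of about 7 N. The carousel snapped after roughly 0.6 rad and the tell-tale dropped.
- **Proof on the stop:** I leaned on the post at 12.5–13 N for just over a second with the tell-tale down. No reading on the post went above about 14 N.
- **Last checks:**
  - The fruit is upright in its cup, no red shows on the tell-tale, and the gripper is clear with about 0 N on the wrist.
  - In the top view the bystanders look unmoved, though I did not measure them.
  - The top and scene cameras disagree on the fruit's position by about 7 mm in x. The expected cup position lies at or just beyond that range, and I judged the fruit still seated from the picture.

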